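# Test the take-back box lid and tip in the worn printer parts

### The arm

A 6-joint arm with a two-finger parallel gripper is mounted at the origin on the work surface. World frame = base frame: x ahead of the robot, y to its left, z up, the work surface at z = 0. Lengths are in m, angles in rad, forces in N, time in s.
With the tool pointing down it reaches from about 0.35 to 0.925 m from the base axis. Payload 6.4 kg.
Tool frame: the origin (TCP) lies where the fingers leave the gripper's body, on its centre line; the fingertips stand 97 mm ahead of it and the grasp point (between the pads) lies 78 mm ahead of it; z points along the fingers, y is the line along which they close (so a half turn about z gives the same grasp; the last joint's range is limited). The gripper opens to 94 mm and grips with 3 to 60 N. Pads are 16 mm wide; open, the fingers measure 119 mm over their backs; the gripper's body (75 mm by 177 mm) begins 78 mm behind the grasp point.
Start: joints at [1.037, 0.245, 1.558, -0, 1.339, -0.174], TCP at [0.229, 0.608, 0.303] pointing down, gripper open.
Joint ranges: [-3.13, 3.13], [-1.02, 2.26], [0.13, 2.54], [-0.95, 4.09], [0.21, 2.88], [-2.74, 2.74]. Speed limits (rad/s): [2.57, 2.57, 3.14, 3.14, 3.14, 3.14].

### API

Orientations are given as a unit quaternion [w, x, y, z].
In Python, from bench import observe, camera, job, finder gives the robot as it stands.
- The arm moves only by the shell command python3 -m creep 'ROWS'. ROWS is JSON, a list of rows, each a list of 7 numbers: the turn, a rotation vector about the tool's x, y, z in rad, then the shift along the tool's x, y, z in mm, then the opening, from -1 (shut) to 1 (fully open), so that 0 is half open. In form: [[ax, ay, az, x, y, z, jaw], ...]. A call has 1 to 12 rows; each row shifts and turns the commanded pose from where the row before left it, along the tool's axes as they then stand; what a row does not reach is not made up. A row lasts 1/12 s, in which the tool goes at most 41.7 mm and 7.16 degrees, less where a joint would pass 70% of its speed; a pose out of reach is approached as far as the arm can. A call with a gripper value outside its range is refused whole. The fingers move at their own pace and stop on an object; the grip force is fixed at half the most. Time passes only in rows, so rows that do not move let the fingers close. It gives the time, the measured TCP pose, the force, the opening and the grip force at its end, in the units of the state.
- observe(): the state, without advancing time (a new reading comes with each control period).
- camera(name): name is "side" or "top"; returns a dict with "frame" (420x560x3 uint8, red, green, blue), "camera_matrix" (3x3 intrinsics, pixels), "k1" (the pictures are not rectified: a ray, as slopes to the right and down, at radius r is drawn at 1 + k1 r^2 times it, then the intrinsics apply), "R" (3x3) and "t" (3): a world point X has camera coordinates R X + t. Camera axes: x right, y down, z forward; pixel columns grow to the right and rows downward; lengths in m; the calibration is good to about 2 mm. A picture is of the moment at which its call begins. There is no depth.
- job.job_done(): hands the job in; it is judged then, once.
Trained networks look in the newest picture that a camera, given by its name, has taken for a name from the list of things; names that differ only in an ending like _2 or _b are one class to them, and where a whole thing is asked for, a point or a joint stands for the part that bears it (a point fixed in the world has none). Each returns a list of dicts, best first, with "conf" (0 to 1); they miss things now and then, are a little off and sometimes report something else, mostly with a low value. They report only what shows in the picture. A call takes as long as a camera call.
- finder.search_frame(camera, thing): "position" ([x, y, z] in m, in world coordinates, good to about 4 mm: the middle of the surface that is visible of it).
- finder.cut_out(camera, thing): "region" (420x560 bool, what is visible of it).
- finder.pinpoint(camera, thing): "position" ([x, y, z] in m, in world coordinates, good to about 4 mm: a listed point, or the origin of a listed thing).
The state is a dict: "clock": time; "q": joint angles; "joint_vel": joint speeds; "tau": joint torques, N m; "tool_pos": TCP position; "tcp_rot": TCP orientation; "contact_force": force on the tool from outside, world axes, zero at the start; "ft_torque": the same for the moment, N m; "gripper_width": finger opening in m; "gripper_force": force on a finger pad.
Only numpy, scipy, OpenCV 4.12 (cv2) and the standard library are available. Lean on these libraries where they do the work, as an engineer would, in place of code of your own. Each camera call takes 0.05 s, during which the arm holds its last target. There are 200 camera calls.

### The job

First test the box lid's friction hinge: lift the lid about halfway, let go and watch for two seconds that it stays, then open it until it stands about upright and let go. Next lay every worn printer part from the bench on the level tray beside the box, let go, and lift the tray's handle end until they have all slid into the box. Then lower the tray gently until it is level again, and only then shut the lid fully and gently; leave everything else on the bench alone.

Things in the scene. Friction and masses are not known exactly. Their poses are not given: they have to be found in the camera images.
- box: take-back box, fixed: open-topped grey plastic box 170 mm (x) by 200 mm (y), 75 mm high, walls and floor 5 mm; origin at the centre of its underside, x away from the robot, y towards the tray; it may be turned by up to 0.2 rad. Its lid is hinged on the far (+x) rim; the tipping tray is hinged on its left (+y) rim and stands out beyond it on a steel stand.
- lid (a joint): lid angle in rad: 0 shut, grows as it opens upward and away from the robot, stop at 1.75. It starts shut or slightly ajar. Stiff friction hinge: it stays where it is left; moving it takes about 5 N at the handle.
- lid_hinge (a point): on the lid's hinge line, x = +85, y = 0, z = 76 mm in the box's frame. The frame turns with the lid (y is the hinge line, towards the tray; the lid reaches along -x from it).
- lid_handle (a point): centre of the lid's handle: a black round bar, 36 mm long along the hinge line (y), 16 mm thick, standing clear in front of the lid's front edge; 198 mm from the hinge along the lid (-x) and 4 mm above the hinge line; its middle is 28 mm off the lid's edge, joined by a 12 mm wide stem. It can be held by its two flat ends from above and pivots between the fingers.
- tray (a joint): tray angle in rad: 0 level on its stand, grows as the free (handle) end is lifted, stop at 1.25. Stiff hinge: it stays where it is left; lifting takes up to about 8 N at the handle. The parts start to slide at 0.5 to 0.7 rad.
- tray_hinge (a point): on the tray's hinge line, x = 0, y = +92, z = 79 mm in the box's frame. The frame turns with the tray: x along the hinge line, y along the tray towards its handle, z up from the tray. The aluminium tray is 134 mm wide (x) and 190 mm long (y from 0 to 190), its floor's upper face at z = 4 mm; walls 4 mm thick reach z = 22 mm on the two sides and the handle end; it is open towards the box, so parts laid near the handle end are safest from being knocked off it.
- tray_handle (a point): centre of the tray's handle: a black round bar, 36 mm long along the hinge line (x), 16 mm thick, 28 mm beyond the tray's end wall; 218 mm from the hinge along the tray (y) and 8 mm above the hinge line (z), joined by a 12 mm wide stem. It can be held by its two flat ends from above and pivots between the fingers.
- pad_a_mid (a point): worn separation pad: black plate 46 x 26 mm, 10 mm thick, with a tan 30 x 20 x 4 mm pad on top (14 mm high in all, 45 g). This point is its centre, half-way up; x is its long side, z up. It lies loose on the bench, left or right of the box; of the five parts some may be absent.
- pad_b_mid (a point): worn separation pad: black plate 46 x 26 mm, 10 mm thick, with a tan 30 x 20 x 4 mm pad on top (14 mm high in all, 45 g). This point is its centre, half-way up; x is its long side, z up. It lies loose on the bench, left or right of the box; of the five parts some may be absent.
- drive_a_mid (a point): worn drive bracket: black block 44 x 24 mm, 12 mm thick, with a white gear of 21 mm diameter, 8 mm high, on top (20 mm high in all, 50 g). This point is its centre, half-way up; x is its long side, z up. It lies loose on the bench, left or right of the box; of the five parts some may be absent.
- drive_b_mid (a point): worn drive bracket: black block 44 x 24 mm, 12 mm thick, with a white gear of 21 mm diameter, 8 mm high, on top (20 mm high in all, 50 g). This point is its centre, half-way up; x is its long side, z up. It lies loose on the bench, left or right of the box; of the five parts some may be absent.
- yoke_mid (a point): worn pick-up roller in its yoke: grey base 50 x 22 mm, 10 mm thick, with a dark rubber roller of 18 mm diameter lying along it (24 mm high in all, 55 g). This point is its centre, half-way up; x is its long side, z up. It lies loose on the bench, left or right of the box; of the five parts some may be absent.
- pad_a: the same part, origin at the centre of its underside.
- pad_b: the same part, origin at the centre of its underside.
- drive_a: the same part, origin at the centre of its underside.
- drive_b: the same part, origin at the centre of its underside.
- yoke: the same part, origin at the centre of its underside.
- cartridge: black toner cartridge 300 x 75 x 70 mm, lying at the left; bystander, origin under its centre.
- big_driver: black-handled screwdriver, 210 mm, 26 mm thick; bystander, x along it.
- small_driver: black-handled screwdriver, 150 mm, 26 mm thick; bystander, x along it.
- brush: wooden brush, 180 mm long, lying at the right, near the robot; bystander, x along it.
- screw_dish: small steel bowl, 72 mm across, 26 mm high; bystander.
- tape: roll of clear tape, 84 mm across, 20 mm high; bystander, at the right.
- cleaner: white bottle, 60 mm across, 150 mm high; bystander, beyond the tray.

How it is judged:
By the outcome, as a careful person would: the job done as asked, in the order asked, and still so for the second after the job is handed in, with the robot touching nothing.
Of pad_a, pad_b, drive_a, drive_b, yoke only 3 to 5 are there at a start; the rules pass over those that are not, and their reading is None.
At some moment in a run one of pad_a, pad_b, drive_a, drive_b, yoke may be knocked a few centimetres aside while the robot is not near it.
Once in a run the grip may slacken for a moment while it holds something.
It also fails if it takes over 210 s, if anything falls off the work surface, if the arm or the gripper's body presses on something with over 40 N, if the wrist force passes 120 N, or if a joint passes its speed limit or range.

## Working session

There is one attempt and no reset: what is moved stays moved. The work goes in short steps, Python scripts to look and compute and a shell command to move; the robot and the scene stay as the last step left them, time stands still between calls to the robot, and variables do not carry over. Pictures are saved under pics/ and viewed, at most 14 in all, crops included, and the job is handed in when it is done.

```bash
ls; mkdir -p pics
python3 - <<'E'
from bench import observe,camera,finder
import cv2,numpy as np
np.set_printoptions(precision=3,suppress=True)
s=observe();print({k:np.round(v,3).tolist() for k,v in s.items()})
for c in("side","top"):
    d=camera(c);cv2.imwrite(f"pics/{c}0.png",d["frame"][:,:,::-1]);print(c,d["camera_matrix"].tolist(),d["k1"],d["R"].tolist(),d["t"])
    for n in["box","lid_hinge","lid_handle","tray_hinge","tray_handle","pad_a_mid","drive_a_mid","yoke_mid","cleaner","screw_dish"]:
        print(n,[(np.round(r["position"],3).tolist(),round(r["conf"],2)) for r in finder.pinpoint(c,n)])
E
```

```text
pics
{'clock': 0.0, 'q': [1.037, 0.246, 1.559, 0.0, 1.339, -0.174], 'joint_vel': [0.001, -0.001, 0.0, -0.002, -0.001, 0.0], 'tau': [0.001, -41.585, -31.459, 0.069, 0.033, -0.0], 'tool_pos': [0.229, 0.608, 0.302], 'tcp_rot': [-0.0, 0.179, 0.984, -0.001], 'contact_force': [0.251, 0.523, 0.262], 'ft_torque': [-0.018, -0.035, 0.016], 'gripper_force': 0.0, 'gripper_width': 0.094}
side [[469.90325328700374, 0.0, 285.40985304990994], [0.0, 469.90325328700374, 208.27730877146314], [0.0, 0.0, 1.0]] -0.03501144262824019 [[0.8643916940221272, -0.5027532415602995, -0.008134949672172247], [-0.3755203116234409, -0.6347100179280171, -0.6753722593503896], [0.33438225859604365, 0.5868410101913697, -0.7374321215500322]] [-0.448  0.261  1.342]
box [([0.549, -0.172, -0.002], 0.86)]
lid_hinge [([0.635, -0.166, 0.073], 0.63), ([0.55, -0.172, -0.0], 0.62)]
lid_handle [([0.447, -0.176, 0.103], 0.61), ([0.559, -0.427, -0.006], 0.46)]
tray_hinge [([0.544, -0.078, 0.081], 0.56)]
tray_handle [([0.534, 0.142, 0.089], 0.62)]
pad_a_mid [([0.445, 0.334, 0.008], 0.56)]
drive_a_mid [([0.637, -0.165, 0.077], 0.72), ([
[... 413 characters left out ...]
], [-0.9912343130142056, -0.002497236181370081, -0.1320920153329136], [0.1320705776135988, 0.007375417006462806, -0.991212876103207]] [0.016 0.531 1.542]
box [([0.552, -0.167, -0.005], 0.72)]
lid_hinge [([0.637, -0.165, 0.078], 0.86)]
lid_handle [([0.442, -0.175, 0.104], 0.69), ([0.554, -0.429, 0.003], 0.34)]
tray_hinge [([0.546, -0.078, 0.083], 0.73)]
tray_handle [([0.535, 0.137, 0.087], 0.58)]
pad_a_mid [([0.447, 0.33, 0.007], 0.55)]
drive_a_mid [([0.572, 0.311, 0.009], 0.52)]
yoke_mid [([0.521, 0.424, 0.014], 0.43), ([0.571, 0.309, 0.01], 0.36)]
cleaner [([0.755, 0.168, -0.007], 0.64), ([0.287, -0.295, 0.002], 0.22)]
screw_dish [([0.332, 0.456, -0.0], 0.9), ([0.753, 0.166, -0.004], 0.55)]
```

View pics/side0.png

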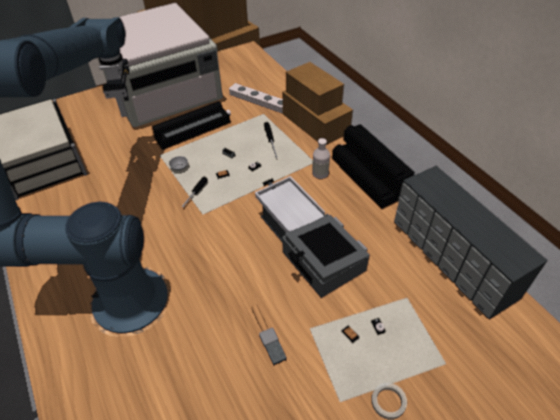

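View pics/top0.png

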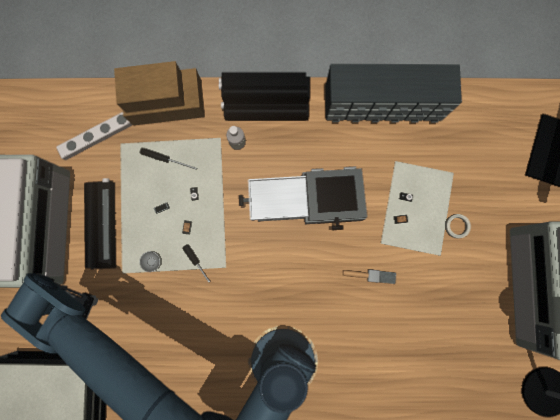

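```bash
cat > h.py <<'E'
from bench import observe,camera,finder,job
import cv2,numpy as np
from scipy.spatial.transform import Rotation as Ro
np.set_printoptions(precision=4,suppress=True)
def unproj(d,uv,z):
    n=cv2.undistortPoints(np.float64(uv).reshape(-1,1,2),d["camera_matrix"],np.array([d["k1"],0,0,0,0])).reshape(-1,2)
    R,t=np.array(d["R"]),np.array(d["t"]);c=-R.T@t
    r=np.c_[n,np.ones(len(n))]@R
    return c+r*((z-c[2])/r[:,2])[:,None]
def proj(d,X):
    return cv2.projectPoints(np.float64(X).reshape(-1,3),cv2.Rodrigues(np.array(d["R"]))[0],np.array(d["t"]),d["camera_matrix"],np.array([d["k1"],0,0,0,0]))[0].reshape(-1,2)
def part(d,xy,z=.006,w=14,k=8,thr=35):
    """footprint of a dark part on the pale mat near xy -> centre, yaw of long side, size"""
    u,v=np.round(proj(d,[*xy,z])[0]).astype(int)
    g=cv2.cvtColor(d["frame"],cv2.COLOR_RGB2GRAY)[v-w:v+w+1,u-w:u+w+1]
    G=cv2.resize(g,None,fx=k,fy=k,interpolation=cv2.INTER_CUBIC)
    m=(G.astype(int)<np.median(g)-thr).astype(np.uint8)
    c=max(cv2.findContours(m,cv2.RETR_EXTERNAL,cv2.CHAIN_APPROX_NONE)[0],key=cv2.contourArea).reshape(-1,2)
    P=unproj(d,(c+.5)/k-.5+[u-w,v-w],z)[:,:2]
    (ct,(a,b),an)=cv2.minAreaRect(np.float32(P*1000))
    if a<b: a,b,an=b,a,an+90
    an=(an+90)%180-90
    return np.array(ct)/1000,np.radians(an),(round(a),round(b))
def tgt(g,yaw):
    "turn (tool frame) then shift in mm along the turned axes so that grasp point = g, tool y at world angle yaw (mod pi), pointing down"
    s=observe();q=s["tcp_rot"];R=Ro.from_quat([q[1],q[2],q[3],q[0]])
    best=None
    for y in(yaw,yaw+np.pi):
        Y=np.array([np.cos(y),np.sin(y),0]);Z=np.array([0,0,-1.]);T=Ro.from_matrix(np.c_[np.cross(Y,Z),Y,Z])
        rv=(R.inv()*T).as_rotvec()
        if best is None or np.linalg.norm(rv)<np.linalg.norm(best[0]):best=(rv,T)
    rv,T=best
    p=np.array(s["tool_pos"])
    print("turn",rv.round(3),"shift",(T.inv().apply(np.array(g)-[0,0,-.078]-p)*1000).round(1),"q6",round(s["q"][5],2),"clock",round(s["clock"],2),"w",round(s["gripper_width"],4))
B=np.array([.551,-.169,0]);YAW=.05
def boxpt(x,y,z):
    c,s=np.cos(YAW),np.sin(YAW);return B+[c*x-s*y,s*x+c*y,z]
def lidpt(th,dx=-.198,dz=.004):
    return boxpt(.085+dx*np.cos(th)+dz*np.sin(th),0,.076-dx*np.sin(th)+dz*np.cos(th))
def traypt(th,x=0,y=.218,z=.008):
    return boxpt(x,.092+y*np.cos(th)-z*np.sin(th),.079+y*np.sin(th)+z*np.cos(th))
E
python3 - <<'E'
from h import *
d=camera("top")
print([np.round(r["position"],3) for r in finder.pinpoint("top","pad")],[np.round(r["position"],3) for r in finder.pinpoint("top","drive_b_mid")])
for uv in [(162,208),(187,227),(194,194),(406,197),(401,219)]:
    xy=unproj(d,[uv],.006)[0,:2];print(uv,xy,*part(d,xy))
print("handle", lidpt(.12),lidpt(0),traypt(0))
for n in ["lid_handle","tray_handle","tray_hinge","lid_hinge","box"]:
    for c in("top","side"): print(n,c,proj(camera(c) if n=="x" else d,[0,0,0])[0] if 0 else "",[np.round(r["position"],3) for r in finder.pinpoint(c,n)[:1]])
tgt(lidpt(.12)+[0,0,.1],YAW+np.pi/2)
f=cv2.resize(d["frame"][150:250,230:430],None,fx=4,fy=4,interpolation=cv2.INTER_CUBIC)
def dot(X,c):
    u=(proj(d,X)[0]-[230,150]+.5)*4;cv2.circle(f,tuple(int(i) for i in u),3,c,-1)
for x in(-.085,.085):
  for y in(-.1,.1):dot(boxpt(x,y,.075),(255,0,0))
for a in(.0,.12):dot(lidpt(a),(0,255,0))
dot(traypt(0),(0,255,0));dot(traypt(0,0,0,0),(255,255,0))
for x in(-.067,.067): dot(traypt(0,x,.19,.022),(0,0,255))
cv2.imwrite("pics/box1.png",f[:,:,::-1])
E
```

```text
[array([ 0.48 , -0.41 , -0.005]), array([0.448, 0.333, 0.003])] [array([ 0.56 , -0.428,  0.009])]
(162, 208) [0.5147 0.4204] [0.5162 0.4224] -1.157153014440326 (55, 27)
(187, 227) [0.4485 0.3307] [0.4488 0.3319] -0.1509205400264634 (50, 32)
(194, 194) [0.5643 0.3095] [0.5665 0.3095] 0.1496015429175744 (50, 30)
(406, 197) [ 0.5556 -0.4318] [ 0.5572 -0.4304] 1.3547049059428315 (50, 29)
(401, 219) [ 0.4784 -0.4119] [ 0.4792 -0.4099] -1.4504722702882435 (53, 31)
handle [ 0.44   -0.1746  0.1037] [ 0.4381 -0.1746  0.08  ] [0.5355 0.1406 0.087 ]
lid_handle top  [array([ 0.442, -0.176,  0.107])]
lid_handle side  [array([ 0.447, -0.176,  0.103])]
tray_handle top  [array([0.531, 0.138, 0.086])]
tray_handle side  [array([0.534, 0.142, 0.089])]
tray_hinge top  [array([ 0.548, -0.076,  0.079])]
tray_hinge side  [array([ 0.544, -0.078,  0.081])]
lid_hinge top  [array([ 0.636, -0.164,  0.078])]
lid_hinge side  [array([ 0.635, -0.166,  0.073])]
box top  [array([ 0.553, -0.169, -0.004])]
box side  [array([ 0.549, -0.172, -0.002])]
turn [ 0.   -0.   -0.41] shift [-171.8 -792.5   21. ] q6 -0.17 clock 1.75 w 0.0941
```

View pics/box1.png

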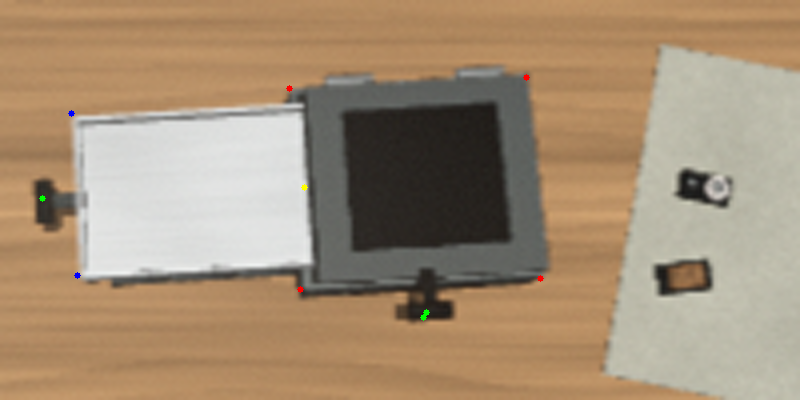

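```bash
python3 -m creep '[[0,0,-0.1025,0,0,0,1],[0,0,-0.1025,0,0,0,1],[0,0,-0.1025,0,0,0,1],[0,0,-0.1025,0,0,0,1]]'
python3 -m creep '[[0,0,0,-7,-33,0,1],[0,0,0,-7,-33,0,1],[0,0,0,-7,-33,0,1],[0,0,0,-7,-33,0,1],[0,0,0,-7,-33,0,1],[0,0,0,-7,-33,0,1],[0,0,0,-7,-33,0,1],[0,0,0,-7,-33,0,1],[0,0,0,-7,-33,0,1],[0,0,0,-7,-33,0,1],[0,0,0,-7,-33,0,1],[0,0,0,-7,-33,0,1]]'
python3 -m creep '[[0,0,0,-7,-33,0,1],[0,0,0,-7,-33,0,1],[0,0,0,-7,-33,0,1],[0,0,0,-7,-33,0,1],[0,0,0,-7,-33,0,1],[0,0,0,-7,-33,0,1],[0,0,0,-7,-33,0,1],[0,0,0,-7,-33,0,1],[0,0,0,-7,-33,0,1],[0,0,0,-7,-33,0,1],[0,0,0,-7,-33,0,1],[0,0,0,-7,-33,0,1],[0,0,0,0,0,0,1]]'
python3 -m creep '[[0,0,0,-7,-33,0,1],[0,0,0,-7,-33,0,1],[0,0,0,-7,-33,0,1],[0,0,0,-7,-33,0,1],[0,0,0,-7,-33,0,1],[0,0,0,-7,-33,0,1],[0,0,0,-7,-33,0,1],[0,0,0,-7,-33,0,1],[0,0,0,-7,-33,0,1],[0,0,0,-7,-33,0,1],[0,0,0,-7,-33,0,1],[0,0,0,0,0,0,1]]'
python3 - <<'E'
from h import *
tgt(np.array([.441,-.177,.107]),YAW+np.pi/2)
E
```

```text
clock: 2.08
tool_pos: [0.2288, 0.6084, 0.3026]
tcp_rot: [-0.0, -0.028, 1.0, 0.0]
contact_force: [-0.0, 0.5, -0.4]
gripper_width: 0.0941
gripper_force: 0.0
clock: 3.08
tool_pos: [0.3326, 0.2157, 0.3029]
tcp_rot: [0.0, -0.025, 1.0, 0.0]
contact_force: [1.1, 0.5, 0.0]
gripper_width: 0.0943
gripper_force: 0.0
clock: 4.08
tool_pos: [0.4285, -0.1459, 0.3031]
tcp_rot: [0.0, -0.023, 1.0, -0.001]
contact_force: [0.2, 1.2, 0.4]
gripper_width: 0.0937
gripper_force: 0.0
turn [-0.002  0.001 -0.005] shift [-10.9 -31.7 118.1] q6 -2.19 clock 4.08 w 0.0937schema error: expected 1 to 12 rows
```

```bash
python3 -m creep '[[0,0,0,-11,-32,0,1],[0,0,0,0,0,20,1],[0,0,0,0,0,20,1],[0,0,0,0,0,20,1],[0,0,0,0,0,20,1],[0,0,0,0,0,20,1],[0,0,0,0,0,18,1],[0,0,0,0,0,0,1],[0,0,0,0,0,0,-0.2],[0,0,0,0,0,0,-0.2],[0,0,0,0,0,0,-1],[0,0,0,0,0,0,-1]]'
python3 -m creep '[[0,0,0,0,0,0,-1],[0,0,0,0,0,0,-1],[0,0,0,0,0,0,-1]]'
python3 - <<'E'
from h import *
s=observe();g=np.array(s["tool_pos"])-[0,0,.078];print(g)
for th in(.12,.2,.3,.4,.5,.6,.7,.8,.9,1.0,1.1,1.2,1.3,1.4,1.5,1.57):
    a=lidpt(th)-lidpt(.12);print(th,(a*1000).round())
E
```

```text
clock: 5.08
tool_pos: [0.441, -0.1733, 0.1861]
tcp_rot: [0.001, -0.025, 1.0, -0.001]
contact_force: [-0.0, -0.5, 0.3]
gripper_width: 0.0705
gripper_force: 0.0
clock: 5.33
tool_pos: [0.4404, -0.1731, 0.185]
tcp_rot: [0.0, -0.025, 1.0, -0.0]
contact_force: [0.1, 0.2, 0.2]
gripper_width: 0.0506
gripper_force: 0.0
[ 0.4404 -0.1731  0.107 ]
0.12 [0. 0. 0.]
0.2 [ 3.  0. 16.]
0.3 [ 8.  0. 35.]
0.4 [15.  1. 53.]
0.5 [24.  1. 71.]
0.6 [35.  2. 87.]
0.7 [ 47.   2. 103.]
0.8 [ 61.   3. 117.]
0.9 [ 76.   4. 130.]
1.0 [ 92.   5. 141.]
1.1 [110.   5. 151.]
1.2 [128.   6. 158.]
1.3 [147.   7. 164.]
1.4 [166.   8. 168.]
1.5 [186.   9. 170.]
1.57 [200.  10. 170.]
```

```bash
python3 -m creep '[[0,0,0,0,0,0,-1],[0,0,0,0,0,0,-1],[0,0,0,0,0,0,-1],[0,0,0,0,0,0,-1]]'
python3 -m creep '[[0,0,0,-1,0,-8,-1],[0,0,0,-2,0,-8,-1],[0,0,0,-2,0,-9,-1],[0,0,0,-3,0,-10,-1],[0,0,0,-3,0,-9,-1],[0,0,0,-4,0,-9,-1],[0,0,0,-4,0,-9,-1],[0,0,0,-5,0,-9,-1],[0,0,0,-5,0,-8,-1],[0,0,0,-6,0,-8,-1],[0,0,0,0,0,0,-1]]'
```

```text
clock: 5.67
tool_pos: [0.4405, -0.1752, 0.1851]
tcp_rot: [0.0, -0.026, 1.0, -0.003]
contact_force: [-0.0, -10.6, -2.8]
gripper_width: 0.0353
gripper_force: 30.0
clock: 6.58
tool_pos: [0.4762, -0.1731, 0.2732]
tcp_rot: [0.001, -0.025, 1.0, -0.003]
contact_force: [-0.4, -6.0, 2.0]
gripper_width: 0.0354
gripper_force: 30.0
```

```bash
python3 -m creep '[[0,0,0,-6,0,-8,-1],[0,0,0,-6,0,-8,-1],[0,0,0,-7,0,-7,-1],[0,0,0,-7,0,-7,-1],[0,0,0,0,0,0,-1],[0,0,0,0,0,0,-1],[0,0,0,0,0,0,0.1],[0,0,0,0,0,0,0.1],[0,0,0,0,0,0,0.1],[0,0,0,0,0,0,0.1],[0,0,0,0,0,0,0.1]]'
python3 - <<'E'
from h import *
s=observe();print(s["clock"],s["gripper_width"])
for c in("side","top"):
    d=camera(c);print([(np.round(r["position"],3).tolist(),round(r["conf"],2)) for r in finder.pinpoint(c,"lid_handle")])
d=camera("side");cv2.imwrite("pics/half.png",cv2.resize(d["frame"][150:330,200:400],None,fx=3,fy=3)[:,:,::-1])
E
python3 -m creep '[[0,0,0,0,0,0,0.1],[0,0,0,0,0,0,0.1],[0,0,0,0,0,0,0.1],[0,0,0,0,0,0,0.1],[0,0,0,0,0,0,0.1],[0,0,0,0,0,0,0.1],[0,0,0,0,0,0,0.1],[0,0,0,0,0,0,0.1],[0,0,0,0,0,0,0.1],[0,0,0,0,0,0,0.1],[0,0,0,0,0,0,0.1],[0,0,0,0,0,0,0.1]]'
python3 -m creep '[[0,0,0,0,0,0,0.1],[0,0,0,0,0,0,0.1],[0,0,0,0,0,0,0.1],[0,0,0,0,0,0,0.1],[0,0,0,0,0,0,0.1],[0,0,0,0,0,0,0.1],[0,0,0,0,0,0,0.1],[0,0,0,0,0,0,0.1],[0,0,0,0,0,0,0.1],[0,0,0,0,0,0,0.1],[0,0,0,0,0,0,0.1],[0,0,0,0,0,0,0.1]]'
python3 - <<'E'
from h import *
s=observe();print(s["clock"],s["gripper_width"],lidpt(.8))
for c in("side","top"):
    d=camera(c);print([(np.round(r["position"],3).tolist(),round(r["conf"],2)) for r in finder.pinpoint(c,"lid_handle")])
E
```

```text
clock: 7.5
tool_pos: [0.5012, -0.1697, 0.3013]
tcp_rot: [-0.0, -0.025, 1.0, 0.0]
contact_force: [0.1, 0.3, 0.1]
gripper_width: 0.0519
gripper_force: 0.0
7.5 0.05188827567681223
[([0.494, -0.169, 0.205], 0.86)]
[]
clock: 8.75
tool_pos: [0.5013, -0.1699, 0.3017]
tcp_rot: [0.0, -0.025, 1.0, 0.0]
contact_force: [-0.3, -1.0, 0.5]
gripper_width: 0.0518
gripper_force: 0.0
clock: 9.75
tool_pos: [0.5013, -0.1699, 0.3017]
tcp_rot: [-0.0, -0.025, 1.0, -0.0]
contact_force: [-0.1, 0.0, 0.3]
gripper_width: 0.052
gripper_force: 0.0
9.75 0.051996963220370646 [ 0.501  -0.1715  0.2208]
[([0.495, -0.169, 0.204], 0.6)]
[]
```

View pics/half.png

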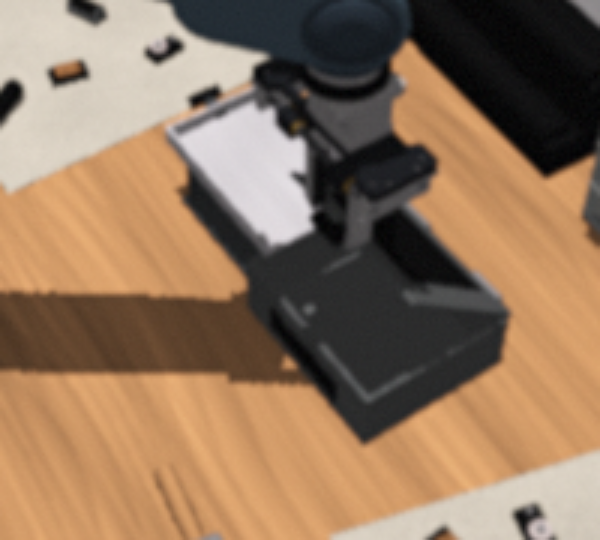

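```bash
python3 -m creep '[[0,0,0,2,0,6,0.1],[0,0,0,2,0,6,0.1],[0,0,0,0,0,0,-1],[0,0,0,0,0,0,-1],[0,0,0,0,0,0,-1],[0,0,0,0,0,0,-1]]'
python3 -m creep '[[0,0,0,-8,0,-8,-1],[0,0,0,-8,0,-7,-1],[0,0,0,-7,0,-6,-1],[0,0,0,-8,0,-6,-1],[0,0,0,-8,0,-5,-1],[0,0,0,-9,0,-5,-1],[0,0,0,-9,0,-5,-1],[0,0,0,-9,0,-4,-1],[0,0,0,-9,0,-3,-1],[0,0,0,-10,0,-3,-1],[0,0,0,-9,0,-3,-1]]'
python3 -m creep '[[0,0,0,-10,0,-2,-1],[0,0,0,-9,0,-2,-1],[0,0,0,-10,0,-1,-1],[0,0,0,-10,0,-1,-1],[0,0,0,-7,0,0,-1],[0,0,0,-7,0,0,-1],[0,0,0,0,0,0,-1]]'
python3 - <<'E'
from h import *
s=observe();print(s["clock"],s["gripper_width"],lidpt(1.57))
for c in("side","top"):
    d=camera(c);print([(np.round(r["position"],3).tolist(),round(r["conf"],2)) for r in finder.pinpoint(c,"lid_handle")])
E
```

```text
clock: 10.45
tool_pos: [0.4973, -0.1719, 0.2893]
tcp_rot: [0.0, -0.025, 1.0, -0.003]
contact_force: [1.7, -8.7, -4.3]
gripper_width: 0.0355
gripper_force: 30.0
clock: 11.37
tool_pos: [0.5908, -0.1664, 0.3445]
tcp_rot: [-0.002, -0.025, 1.0, -0.001]
contact_force: [-3.4, -3.0, -1.6]
gripper_width: 0.035
gripper_force: 30.0
clock: 11.95
tool_pos: [0.6453, -0.1631, 0.3511]
tcp_rot: [0.001, -0.025, 1.0, -0.001]
contact_force: [2.2, -3.5, 1.8]
gripper_width: 0.0344
gripper_force: 30.0
11.95 0.03440534297550871 [ 0.6397 -0.1646  0.274 ]
[([0.635, -0.161, 0.273], 0.96)]
[]
```

```bash
python3 -m creep '[[0,0,0,0,0,0,0.2],[0,0,0,0,0,0,0.2],[0,0,0,0,0,0,0.2],[0,0,0,0,0,0,0.2],[0,0,0,0,0,-10,0.2],[0,0,0,0,0,-25,0.2],[0,0,0,0,0,-25,0.2],[0,0,0,0,0,-20,0.2]]'
python3 - <<'E'
from h import *
d=camera("top")
for xy in [(.479,-.41),(.557,-.430)]:
    p=part(d,xy);print(p);tgt([*p[0],.023],p[1]+np.pi/2)
print([(np.round(r["position"],3).tolist(),round(r["conf"],2)) for r in finder.pinpoint("side","lid_handle")] if camera("side") else 0)
s=observe();print(s["tool_pos"])
E
```

```text
clock: 12.82
tool_pos: [0.6441, -0.1625, 0.4333]
tcp_rot: [0.001, -0.025, 1.0, -0.0]
contact_force: [0.2, 0.1, 1.0]
gripper_width: 0.0562
gripper_force: 0.0
(array([ 0.4792, -0.4099]), np.float64(-1.4468857829258555), (53, 31))
turn [0.003 0.01  1.497] shift [-224.7 -195.   337.4] q6 -2.04 clock 12.87 w 0.056
(array([ 0.5572, -0.4304]), np.float64(1.3517405413334644), (50, 30))
turn [-0.009  0.005 -1.301] shift [280.1  27.4 337.4] q6 -2.04 clock 12.87 w 0.056
[([0.637, -0.161, 0.271], 0.67), ([0.321, 0.296, 0.001], 0.54)]
[ 0.6444 -0.1627  0.4332]
```

```bash
python3 -m creep '[[0,0,0,22,-30,0,0.2],[0,0,0,22,-30,0,0.2],[0,0,0,22,-30,0,0.2],[0,0,0,22,-30,0,0.2],[0,0,0,22,-30,0,0.2],[0,0,0,22,-30,0,0.2],[0,0,0,22,-30,0,0.2],[0,0,0,23,-29,0,0.2]]'
python3 -m creep '[[0,0,0.12,0,0,22,0.2],[0,0,0.12,0,0,22,0.2],[0,0,0.12,0,0,22,0.2],[0,0,0.12,0,0,22,0.2],[0,0,0.12,0,0,22,0.2],[0,0,0.12,0,0,22,0.2],[0,0,0.12,0,0,22,0.2],[0,0,0.12,0,0,22,0.2],[0,0,0.12,0,0,22,0.2],[0,0,0.12,0,0,22,0.2],[0,0,0.12,0,0,22,0.2],[0,0,0.12,0,0,22,0.2]]'
python3 -m creep '[[0,0,0.057,0,0,20,0.2],[0,0,0,0,0,15,0.2],[0,0,0,0,0,0,0.2]]'
python3 - <<'E'
from h import *
tgt([.4792,-.4099,.023],-1.447+np.pi/2)
E
```

```text
clock: 13.63
tool_pos: [0.4778, -0.4112, 0.4282]
tcp_rot: [-0.001, -0.025, 1.0, 0.002]
contact_force: [0.8, -0.4, 0.4]
gripper_width: 0.0565
gripper_force: 0.0
clock: 14.63
tool_pos: [0.4783, -0.4091, 0.1635]
tcp_rot: [-0.002, 0.643, 0.766, 0.0]
contact_force: [-0.9, 0.0, 0.3]
gripper_width: 0.0562
gripper_force: 0.0
clock: 14.88
tool_pos: [0.4772, -0.4078, 0.1263]
tcp_rot: [-0.005, 0.661, 0.75, 0.001]
contact_force: [-0.9, 0.2, -0.6]
gripper_width: 0.0564
gripper_force: 0.0
turn [-0.005 -0.008  0.002] shift [-2.4  1.7 25.3] q6 -1.01 clock 14.88 w 0.0564
```

```bash
python3 -m creep '[[0,0,0,-2,2,9,0.2],[0,0,0,0,0,9,0.2],[0,0,0,0,0,7,0.2],[0,0,0,0,0,0,-1],[0,0,0,0,0,0,-1],[0,0,0,0,0,0,-1],[0,0,0,0,0,0,-1],[0,0,0,0,0,0,-1],[0,0,0,0,0,0,-1],[0,0,0,0,0,0,-1]]'
python3 -m creep '[[0,0,0,0,0,-8,-1],[0,0,0,0,0,-12,-1],[0,0,-0.12,0,0,-15,-1],[0,0,-0.12,0,0,-15,-1],[0,0,-0.12,0,0,-15,-1],[0,0,-0.12,0,0,-15,-1],[0,0,-0.12,0,0,-15,-1],[0,0,-0.12,0,0,-15,-1],[0,0,-0.12,0,0,-15,-1],[0,0,-0.12,0,0,-15,-1],[0,0,-0.12,0,0,-15,-1],[0,0,-0.12,0,0,-15,-1]]'
python3 -m creep '[[0,0,-0.12,0,0,0,-1],[0,0,-0.12,0,0,0,-1],[0,0,-0.06,0,0,0,-1],[0,0,0,0,0,0,-1]]'
python3 - <<'E'
from h import *
for p in [(-.03,.15),(.03,.15),(-.03,.095),(.03,.095),(-.03,.04)]:print(traypt(0,*p,.0)+[0,0,.028])
tgt(traypt(0,-.03,.15,0)+[0,0,.028],YAW+np.pi/2);print(observe()["tool_pos"])
E
```

```text
clock: 15.72
tool_pos: [0.4819, -0.4125, 0.1075]
tcp_rot: [0.001, 0.662, 0.75, -0.0]
contact_force: [-1.0, 0.5, 3.3]
gripper_width: 0.0192
gripper_force: 30.1
clock: 16.72
tool_pos: [0.4815, -0.4119, 0.2785]
tcp_rot: [0.0, 0.12, 0.993, -0.0]
contact_force: [-0.0, -0.0, -0.7]
gripper_width: 0.0191
gripper_force: 30.0
clock: 17.05
tool_pos: [0.4815, -0.412, 0.2778]
tcp_rot: [0.0, -0.027, 1.0, -0.0]
contact_force: [-0.2, -0.6, -0.2]
gripper_width: 0.0191
gripper_force: 30.0
[0.5089 0.0712 0.107 ]
[0.5689 0.0742 0.107 ]
[0.5117 0.0163 0.107 ]
[0.5716 0.0193 0.107 ]
[ 0.5144 -0.0387  0.107 ]
turn [-0.001  0.001  0.004] shift [-51.5 481.2  92.8] q6 -2.51 clock 17.05 w 0.0191
[ 0.4815 -0.412   0.2778]
```

Run:
```python
from h import *
d=camera("side");f=d["frame"];p=proj(d,np.array(observe()["tool_pos"])-[0,0,.09])[0].astype(int);print(p)
u,v=p;cv2.imwrite("pics/g1.png",cv2.resize(f[max(v-50,0):v+50,max(u-65,0):u+65],None,fx=5,fy=5,interpolation=2)[:,:,::-1])
```

```text
[357 297]
```

View pics/g1.png

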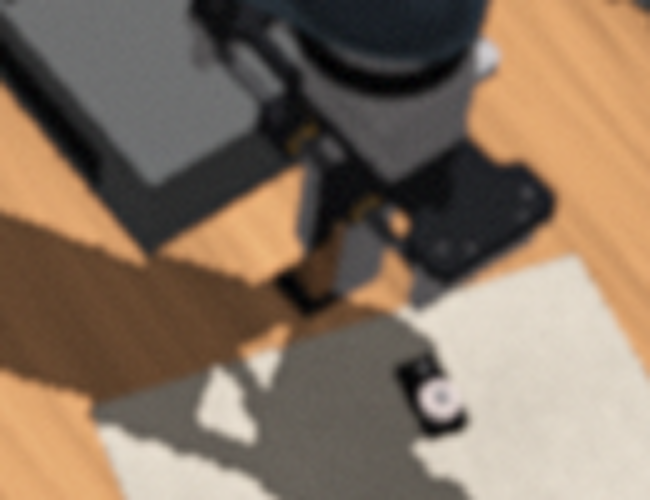

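```bash
python3 -m creep '[[0,0,0,-3,30,0,-1],[0,0,0,-3,30,0,-1],[0,0,0,-3,30,0,-1],[0,0,0,-3,30,0,-1],[0,0,0,-3,30,0,-1],[0,0,0,-3,30,0,-1],[0,0,0,-3,30,0,-1],[0,0,0,-3,30,0,-1],[0,0,0,-3,30,0,-1],[0,0,0,-3,30,0,-1],[0,0,0,-3,30,0,-1],[0,0,0,-3,30,0,-1]]'
python3 -m creep '[[0,0,0,-4,30,0,-1],[0,0,0,-4,30,0,-1],[0,0,0,-4,30,0,-1],[0,0,0,-4,30,0,-1],[0,0,0,0,0,20,-1],[0,0,0,0,0,20,-1],[0,0,0,0,0,15,-1],[0,0,0,0,0,0,-1],[0,0,0,0,0,0,-1],[0,0,0,0,0,0,-1]]'
python3 - <<'E'
from h import *
tgt(traypt(0,-.03,.15,0)+[0,0,.035],YAW+np.pi/2)
E
```

```text
clock: 18.1
tool_pos: [0.4981, -0.0492, 0.2772]
tcp_rot: [0.0, -0.026, 1.0, -0.0]
contact_force: [1.9, 0.2, -1.2]
gripper_width: 0.0196
gripper_force: 30.0
clock: 18.93
tool_pos: [0.5085, 0.0699, 0.2229]
tcp_rot: [0.001, -0.026, 1.0, -0.0]
contact_force: [0.6, -0.1, 0.2]
gripper_width: 0.0194
gripper_force: 30.0
turn [-0.     0.002  0.002] shift [-0.5  1.3 30.9] q6 -1.71 clock 18.93 w 0.0194
```

```bash
python3 -m creep '[[0,0,0,0,0,15,-1],[0,0,0,0,0,10,-1],[0,0,0,0,0,5,-1],[0,0,0,0,0,0,-1],[0,0,0,0,0,0,-1],[0,0,0,0,0,1,-1],[0,0,0,0,0,0,-1]]'
python3 -m creep '[[0,0,0,0,0,0,-0.2],[0,0,0,0,0,0,-0.2],[0,0,0,0,0,0,-0.2],[0,0,0,0,0,0,-0.2],[0,0,0,0,0,-10,-0.2],[0,0,0,0,0,-25,-0.2],[0,0,0,0,0,-35,-0.2],[0,0,0,0,0,-35,0.2],[0,0,0,0,0,-35,0.2],[0,0,0,0,0,0,0.2],[0,0,0,0,0,0,0.2],[0,0,0,0,0,0,0.2]]'
python3 - <<'E'
from h import *
d=camera("top")
for xy in [(.557,-.43),(.5665,.3095),(.449,.332),(.516,.422)]:
    p=part(d,xy);print(p);tgt([*p[0],.023],p[1]+np.pi/2)
print(observe()["tool_pos"])
f=d["frame"][140:260,120:330];cv2.imwrite("pics/t2.png",cv2.resize(f,None,fx=3.8,fy=3.8)[:,:,::-1])
print([(np.round(r["position"],3).tolist(),round(r["conf"],2)) for c in("side","top") if camera(c) for r in finder.pinpoint(c,"pad_a")])
E
```

```text
clock: 19.52
tool_pos: [0.5082, 0.07, 0.1911]
tcp_rot: [0.0, -0.027, 1.0, -0.0]
contact_force: [0.3, -0.2, -0.2]
gripper_width: 0.0188
gripper_force: 30.0
clock: 20.52
tool_pos: [0.5076, 0.0701, 0.3304]
tcp_rot: [-0.0, -0.027, 1.0, -0.0]
contact_force: [0.3, -0.3, -1.0]
gripper_width: 0.0563
gripper_force: 0.0
(array([ 0.5572, -0.4304]), np.float64(1.3547039738364501), (50, 30))
turn [ 0.002 -0.002 -1.301] shift [ 478.2 -156.   228.4] q6 -1.71 clock 20.57 w 0.0564
(array([0.5664, 0.3094]), np.float64(0.1496011434434109), (50, 30))
turn [ 0.    -0.002 -0.096] shift [-94.2 227.9 228.4] q6 -1.71 clock 20.57 w 0.0564
(array([0.4487, 0.3319]), np.float64(-0.1619014189911326), (50, 32))
turn [ 0.    -0.002  0.215] shift [100.  249.  228.4] q6 -1.71 clock 20.57 w 0.0564
(array([0.5162, 0.4224]), np.float64(-1.1571530477298397), (55, 27))
turn [-0.001 -0.002  1.21 ] shift [319.  149.8 228.4] q6 -1.71 clock 20.57 w 0.0564
[0.5073 0.0701 0.3294]
[([0.5, 0.069, 0.084], 0.67), ([0.521, 0.428, 0.016], 0.56), ([0.756, 0.165, 0.004], 0.48), ([0.45, 0.334, -0.0], 0.43), ([0.447, 0.335, 0.0], 0.64), ([0.505, 0.071, 0.078], 0.55), ([0.454, -0.608, -0.002], 0.24)]
```

View pics/t2.png

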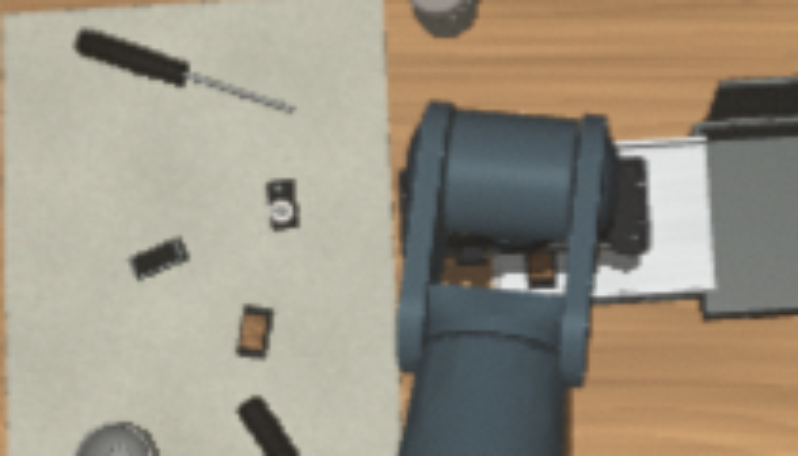

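```bash
python3 -m creep '[[0,0,0,-9,29.5,0,0.2],[0,0,0,-9,29.5,0,0.2],[0,0,0,-9,29.5,0,0.2],[0,0,0,-9,29.5,0,0.2],[0,0,0,-9,29.5,0,0.2],[0,0,0,-9,29.5,0,0.2],[0,0,0,-9,29.5,0,0.2],[0,0,0,-8,29.5,0,0.2],[0,0,-0.096,0,0,30,0.2],[0,0,0,0,0,30,0.2],[0,0,0,0,0,30,0.2],[0,0,0,0,0,30,0.2]]'
python3 -m creep '[[0,0,0,0,0,30,0.2],[0,0,0,0,0,20,0.2],[0,0,0,0,0,20,0.2],[0,0,0,0,0,10,0.2],[0,0,0,0,0,0,0.2],[0,0,0,0,0,0,0.2],[0,0,0,0,0,0,0.2]]'
python3 - <<'E'
from h import *
tgt([.5664,.3094,.023],.1496+np.pi/2)
E
```

```text
clock: 21.77
tool_pos: [0.5658, 0.3097, 0.2084]
tcp_rot: [-0.001, -0.075, 0.997, -0.0]
contact_force: [0.1, 0.0, -0.8]
gripper_width: 0.0565
gripper_force: 0.0
clock: 22.35
tool_pos: [0.5671, 0.3098, 0.1321]
tcp_rot: [0.001, -0.075, 0.997, 0.0]
contact_force: [1.5, 0.6, -0.3]
gripper_width: 0.0563
gripper_force: 0.0
turn [ 0.     0.002 -0.   ] shift [ 0.7 -0.3 31.1] q6 -1.4 clock 22.35 w 0.0563
```

```bash
python3 -m creep '[[0,0,0,0,0,10,0.2],[0,0,0,0,0,10,0.2],[0,0,0,0,0,8,0.2],[0,0,0,0,0,3,0.2],[0,0,0,0,0,0,0.2],[0,0,0,0,0,0,-1],[0,0,0,0,0,0,-1],[0,0,0,0,0,0,-1],[0,0,0,0,0,0,-1],[0,0,0,0,0,0,-1],[0,0,0,0,0,0,-1],[0,0,0,0,0,0,-1]]'
python3 -m creep '[[0,0,0,0,0,-8,-1],[0,0,0,0,0,-15,-1],[0,0,0.096,0,0,-25,-1],[0,0,0,0,0,-25,-1],[0,0,0,0,0,-25,-1],[0,0,0,0,0,-22,-1],[0,0,0,0,0,0,-1],[0,0,0,0,0,0,-1],[0,0,0,0,0,0,-1]]'
python3 - <<'E'
from h import *
tgt(traypt(0,.03,.15,0)+[0,0,.028],YAW+np.pi/2)
E
```

```text
clock: 23.35
tool_pos: [0.5664, 0.3096, 0.0999]
tcp_rot: [0.0, -0.075, 0.997, 0.0]
contact_force: [0.4, 1.2, 0.6]
gripper_width: 0.0233
gripper_force: 30.0
clock: 24.1
tool_pos: [0.5657, 0.3092, 0.2188]
tcp_rot: [-0.001, -0.027, 1.0, -0.0]
contact_force: [-0.4, -0.3, -0.5]
gripper_width: 0.0236
gripper_force: 30.0
turn [-0.    -0.001  0.003] shift [   8.6 -234.9   33.8] q6 -1.3 clock 24.1 w 0.0236
```

```bash
python3 -m creep '[[0,0,0,1,-29,0,-1],[0,0,0,1,-29,0,-1],[0,0,0,1,-29,0,-1],[0,0,0,1,-29,0,-1],[0,0,0,1,-29,0,-1],[0,0,0,1,-30,0,-1],[0,0,0,1,-30,0,-1],[0,0,0,1,-30,0,-1],[0,0,0,0,0,0,-1],[0,0,0,0,0,0,-1],[0,0,0,0,0,12,-1],[0,0,0,0,0,10,-1]]'
python3 -m creep '[[0,0,0,0,0,8,-1],[0,0,0,0,0,3,-1],[0,0,0,0,0,0,-1],[0,0,0,0,0,0,-1],[0,0,0,0,0,0,-1]]'
python3 - <<'E'
from h import *
tgt(traypt(0,.03,.15,0)+[0,0,.027],YAW+np.pi/2)
E
```

```text
clock: 25.1
tool_pos: [0.5704, 0.0754, 0.1961]
tcp_rot: [-0.0, -0.027, 1.0, 0.0]
contact_force: [-0.5, -0.3, -0.9]
gripper_width: 0.0236
gripper_force: 30.0
clock: 25.52
tool_pos: [0.5711, 0.0746, 0.187]
tcp_rot: [0.0, -0.027, 1.0, -0.0]
contact_force: [1.0, -0.2, -0.9]
gripper_width: 0.0239
gripper_force: 30.0
turn [-0.     0.001  0.004] shift [ 2.2 -0.3  3. ] q6 -1.69 clock 25.52 w 0.0239
```

```bash
cat > chk.py <<'E'
from h import *
import sys
d=camera("top")
for xy in [(.4487,.3319),(.5162,.4224),(.5572,-.4304)][int(sys.argv[1]):]:
    try:print(part(d,xy))
    except Exception as e:print(xy,"none",e)
E
python3 -m creep '[[0,0,0,0,0,2,-1],[0,0,0,0,0,0,-0.2],[0,0,0,0,0,0,-0.2],[0,0,0,0,0,0,-0.2],[0,0,0,0,0,0,-0.2],[0,0,0,0,0,-10,-0.2],[0,0,0,0,0,-25,-0.2],[0,0,0,0,0,-35,-0.2],[0,0,0,0,0,-30,0.2]]'
python3 chk.py 0
python3 -m creep '[[0,0,0,12,29,0,0.2],[0,0,0,12,29,0,0.2],[0,0,0,12,29,0,0.2],[0,0,0,12,29,0,0.2],[0,0,0,12,29,0,0.2],[0,0,0,12,29,0,0.2],[0,0,0,12,29,0,0.2],[0,0,0,12,30,0,0.2],[0,0,0,13,30,0,0.2],[0,0,0.108,0,0,25,0.2],[0,0,0.108,0,0,25,0.2]]'
python3 -m creep '[[0,0,0,0,0,30,0.2],[0,0,0,0,0,30,0.2],[0,0,0,0,0,25,0.2],[0,0,0,0,0,15,0.2],[0,0,0,0,0,0,0.2],[0,0,0,0,0,0,0.2],[0,0,0,0,0,0,0.2]]'
python3 - <<'E'
from h import *
tgt([.4487,.3319,.022],-.155+np.pi/2)
E
```

```text
clock: 26.27
tool_pos: [0.5707, 0.0744, 0.2868]
tcp_rot: [0.0, -0.027, 1.0, -0.0]
contact_force: [1.2, -0.1, 0.8]
gripper_width: 0.0416
gripper_force: 0.0
(array([0.4488, 0.3319]), np.float64(-0.14749411696796746), (50, 32))
(array([0.5163, 0.4225]), np.float64(-1.1506871922087498), (55, 27))
(array([ 0.5572, -0.4304]), np.float64(1.3547039738364501), (50, 29))
clock: 27.23
tool_pos: [0.4481, 0.3333, 0.2367]
tcp_rot: [0.002, 0.082, 0.997, 0.001]
contact_force: [0.4, 0.3, -1.1]
gripper_width: 0.0565
gripper_force: 0.0
clock: 27.82
tool_pos: [0.4489, 0.3316, 0.1364]
tcp_rot: [0.001, 0.081, 0.997, 0.001]
contact_force: [1.4, -0.6, -0.5]
gripper_width: 0.0566
gripper_force: 0.0
turn [ 0.002  0.002 -0.008] shift [ 0.2  0.2 36.4] q6 -0.97 clock 27.82 w 0.0566
```

```bash
python3 -m creep '[[0,0,0,0,0,12,0.2],[0,0,0,0,0,12,0.2],[0,0,0,0,0,9,0.2],[0,0,0,0,0,3,0.2],[0,0,0,0,0,0,0.2],[0,0,0,0,0,0,-1],[0,0,0,0,0,0,-1],[0,0,0,0,0,0,-1],[0,0,0,0,0,0,-1],[0,0,0,0,0,0,-1],[0,0,0,0,0,0,-1],[0,0,0,0,0,0,-1]]'
python3 -m creep '[[0,0,0,0,0,-8,-1],[0,0,0,0,0,-20,-1],[0,0,-0.108,0,0,-30,-1],[0,0,-0.108,0,0,-30,-1],[0,0,0,0,0,-30,-1],[0,0,0,0,0,-12,-1],[0,0,0,0,0,0,-1],[0,0,0,0,0,0,-1],[0,0,0,0,0,0,-1]]'
python3 - <<'E'
from h import *
tgt(traypt(0,-.03,.095,0)+[0,0,.028],YAW+np.pi/2)
E
```

```text
clock: 28.82
tool_pos: [0.448, 0.3312, 0.0987]
tcp_rot: [0.0, 0.081, 0.997, 0.0]
contact_force: [0.3, 0.1, -0.4]
gripper_width: 0.0254
gripper_force: 30.0
clock: 29.57
tool_pos: [0.447, 0.3307, 0.2265]
tcp_rot: [-0.002, -0.026, 1.0, -0.001]
contact_force: [-0.5, 0.4, -0.4]
gripper_width: 0.0254
gripper_force: 30.0
turn [-0.001 -0.003  0.003] shift [ -48.9 -317.3   41.5] q6 -1.19 clock 29.57 w 0.0254
```

```bash
python3 -m creep '[[0,0,0,-4,-29,0,-1],[0,0,0,-4,-29,0,-1],[0,0,0,-4,-29,0,-1],[0,0,0,-4,-29,0,-1],[0,0,0,-4,-29,0,-1],[0,0,0,-4,-29,0,-1],[0,0,0,-5,-29,0,-1],[0,0,0,-5,-29,0,-1],[0,0,0,-5,-29,0,-1],[0,0,0,-5,-28,0,-1],[0,0,0,-5,-28,0,-1],[0,0,0,0,0,0,-1]]'
python3 -m creep '[[0,0,0,0,0,15,-1],[0,0,0,0,0,12,-1],[0,0,0,0,0,8,-1],[0,0,0,0,0,4,-1],[0,0,0,0,0,0,-1],[0,0,0,0,0,0,-1],[0,0,0,0,0,0,-1]]'
python3 - <<'E'
from h import *
tgt(traypt(0,-.03,.095,0)+[0,0,.026],YAW+np.pi/2)
E
```

```text
clock: 30.57
tool_pos: [0.5137, 0.0138, 0.2265]
tcp_rot: [-0.002, -0.024, 1.0, -0.0]
contact_force: [0.1, 0.2, -0.6]
gripper_width: 0.0256
gripper_force: 30.0
clock: 31.15
tool_pos: [0.514, 0.0175, 0.1901]
tcp_rot: [0.0, -0.027, 1.0, -0.0]
contact_force: [-0.2, -0.7, 0.1]
gripper_width: 0.0254
gripper_force: 30.0
turn [-0.     0.001  0.004] shift [ 2.4 -1.1  7.1] q6 -1.81 clock 31.15 w 0.0254
```

```bash
python3 -m creep '[[0,0,0,0,0,5,-1],[0,0,0,0,0,2,-1],[0,0,0,0,0,0,-0.2],[0,0,0,0,0,0,-0.2],[0,0,0,0,0,0,-0.2],[0,0,0,0,0,0,-0.2],[0,0,0,0,0,-10,-0.2],[0,0,0,0,0,-25,-0.2],[0,0,0,0,0,-35,-0.2],[0,0,0,0,0,-30,0.2]]'
python3 chk.py 1
python3 -m creep '[[0,0,0,-1.5,29,0,0.2],[0,0,0,-1.5,29,0,0.2],[0,0,0,-1.5,29,0,0.2],[0,0,0,-1.5,29,0,0.2],[0,0,0,-1.5,29,0,0.2],[0,0,0,-1.5,29,0,0.2],[0,0,0,-1.5,29,0,0.2],[0,0,0,-1.5,29,0,0.2],[0,0,0,-1.5,29,0,0.2],[0,0,0,-1.5,29,0,0.2],[0,0,0,-2,29,0,0.2],[0,0,0,-2,29,0,0.2]]'
python3 -m creep '[[0,0,0,-2,29,0,0.2],[0,0,0,-2,29,0,0.2],[0,0,0.12,0,0,20,0.2],[0,0,0.12,0,0,20,0.2],[0,0,0.12,0,0,20,0.2],[0,0,0.12,0,0,20,0.2],[0,0,0.12,0,0,20,0.2],[0,0,0.12,0,0,15,0.2],[0,0,0.12,0,0,15,0.2],[0,0,0.12,0,0,10,0.2],[0,0,0.12,0,0,5,0.2],[0,0,0.12,0,0,0,0.2]]'
python3 -m creep '[[0,0,0,0,0,0,0.2],[0,0,0,0,0,0,0.2],[0,0,0,0,0,0,0.2]]'
python3 - <<'E'
from h import *
tgt([.5163,.4225,.022],-1.155+np.pi/2)
E
```

```text
clock: 31.98
tool_pos: [0.5136, 0.0173, 0.2848]
tcp_rot: [0.0, -0.027, 1.0, -0.0]
contact_force: [0.8, 0.3, 0.5]
gripper_width: 0.0416
gripper_force: 0.0
(array([0.5162, 0.4225]), np.float64(-1.1555130065515415), (55, 27))
(array([ 0.5572, -0.4304]), np.float64(1.3517405413334644), (50, 29))
clock: 33.03
tool_pos: [0.5141, 0.3673, 0.2834]
tcp_rot: [0.0, -0.027, 1.0, 0.0]
contact_force: [0.2, 0.8, -0.5]
gripper_width: 0.0566
gripper_force: 0.0
clock: 34.03
tool_pos: [0.5145, 0.4235, 0.1363]
tcp_rot: [-0.001, 0.545, 0.838, -0.001]
contact_force: [0.1, 0.1, -0.6]
gripper_width: 0.056
gripper_force: 0.0
clock: 34.28
tool_pos: [0.5154, 0.4241, 0.1384]
tcp_rot: [0.0, 0.541, 0.841, 0.0]
contact_force: [-0.8, 1.1, 0.2]
gripper_width: 0.0563
gripper_force: 0.0
turn [ 0.001 -0.     0.011] shift [-1.8  0.2 38.4] q6 0.09 clock 34.28 w 0.0563
```

```bash
python3 -m creep '[[0,0,0,-2,0,12,0.2],[0,0,0,0,0,12,0.2],[0,0,0,0,0,10,0.2],[0,0,0,0,0,3,0.2],[0,0,0,0,0,0,0.2],[0,0,0,0,0,0,-1],[0,0,0,0,0,0,-1],[0,0,0,0,0,0,-1],[0,0,0,0,0,0,-1],[0,0,0,0,0,0,-1],[0,0,0,0,0,0,-1],[0,0,0,0,0,0,-1]]'
python3 -m creep '[[0,0,0,0,0,-8,-1],[0,0,0,0,0,-15,-1],[0,0,-0.12,0,0,-15,-1],[0,0,-0.12,0,0,-15,-1],[0,0,-0.12,0,0,-15,-1],[0,0,-0.12,0,0,-15,-1],[0,0,-0.12,0,0,-15,-1],[0,0,-0.12,0,0,-15,-1],[0,0,-0.12,0,0,-15,-1],[0,0,-0.12,0,0,0,-1],[0,0,-0.12,0,0,0,-1],[0,0,-0.12,0,0,0,-1]]'
python3 -m creep '[[0,0,0,0,0,0,-1],[0,0,0,0,0,0,-1]]'
python3 - <<'E'
from h import *
tgt(traypt(0,.03,.095,0)+[0,0,.028],YAW+np.pi/2)
E
```

```text
clock: 35.28
tool_pos: [0.5161, 0.4222, 0.1009]
tcp_rot: [0.0, 0.542, 0.84, 0.0]
contact_force: [0.2, 0.5, 0.6]
gripper_width: 0.0211
gripper_force: 30.0
clock: 36.28
tool_pos: [0.5162, 0.4222, 0.2309]
tcp_rot: [0.001, -0.03, 1.0, 0.001]
contact_force: [0.0, -0.1, -1.5]
gripper_width: 0.0218
gripper_force: 30.0
clock: 36.45
tool_pos: [0.516, 0.4222, 0.2298]
tcp_rot: [0.001, -0.025, 1.0, 0.0]
contact_force: [0.6, -0.4, 0.5]
gripper_width: 0.0216
gripper_force: 30.0
turn [0.001 0.001 0.   ] shift [ -35.4 -405.2   44.8] q6 -1.11 clock 36.45 w 0.0216
```

```bash
python3 -m creep '[[0,0,0,-2.5,-29,0,-1],[0,0,0,-2.5,-29,0,-1],[0,0,0,-2.5,-29,0,-1],[0,0,0,-2.5,-29,0,-1],[0,0,0,-2.5,-29,0,-1],[0,0,0,-2.5,-29,0,-1],[0,0,0,-2.5,-29,0,-1],[0,0,0,-2.5,-29,0,-1],[0,0,0,-2.5,-29,0,-1],[0,0,0,-2.5,-29,0,-1],[0,0,0,-2.5,-29,0,-1],[0,0,0,-2.5,-29,0,-1]]'
python3 -m creep '[[0,0,0,-2.5,-29,0,-1],[0,0,0,-2.5,-28,0,-1],[0,0,0,0,0,0,-1],[0,0,0,0,0,0,-1],[0,0,0,0,0,15,-1],[0,0,0,0,0,13,-1],[0,0,0,0,0,8,-1],[0,0,0,0,0,4,-1],[0,0,0,0,0,0,-1],[0,0,0,0,0,0,-1],[0,0,0,0,0,0,-1]]'
python3 - <<'E'
from h import *
tgt(traypt(0,.03,.095,0)+[0,0,.0275],YAW+np.pi/2)
E
```

```text
clock: 37.45
tool_pos: [0.5645, 0.0748, 0.2293]
tcp_rot: [0.0, -0.025, 1.0, -0.0]
contact_force: [0.1, -0.1, -0.6]
gripper_width: 0.0217
gripper_force: 30.0
clock: 38.37
tool_pos: [0.5728, 0.0197, 0.1892]
tcp_rot: [0.0, -0.027, 1.0, -0.0]
contact_force: [-0.4, -0.3, 0.3]
gripper_width: 0.0216
gripper_force: 30.0
turn [-0.     0.001  0.003] shift [ 1.2 -0.4  4.7] q6 -1.79 clock 38.37 w 0.0216
```

```bash
python3 -m creep '[[0,0,0,0,0,4,-1],[0,0,0,0,0,0,-0.2],[0,0,0,0,0,0,-0.2],[0,0,0,0,0,0,-0.2],[0,0,0,0,0,0,-0.2],[0,0,0,0,0,-10,-0.2],[0,0,0,0,0,-25,-0.2],[0,0,0,0,0,-35,-0.2],[0,0,0,0,0,-30,0.2],[0,0,0,0,0,-30,0.2],[0,0,0,0,0,-30,0.2]]'
python3 chk.py 2
python3 -m creep '[[0,0,0,2.5,-30,0,0.2],[0,0,0,2.5,-30,0,0.2],[0,0,0,2.5,-30,0,0.2],[0,0,0,2.5,-30,0,0.2],[0,0,0,2.5,-30,0,0.2],[0,0,0,2.5,-30,0,0.2],[0,0,0,2.5,-30,0,0.2],[0,0,0,2.5,-30,0,0.2],[0,0,0,2.5,-30,0,0.2],[0,0,0,2.5,-30,0,0.2],[0,0,0,2.5,-30,0,0.2],[0,0,0,2.5,-30,0,0.2]]'
python3 -m creep '[[0,0,0,2.5,-30,0,0.2],[0,0,0,2.5,-30,0,0.2],[0,0,0,2.5,-30,0,0.2],[0,0,0.12,0,0,15,0.2],[0,0,0.12,0,0,15,0.2],[0,0,0.12,0,0,15,0.2],[0,0,0.12,0,0,15,0.2],[0,0,0.12,0,0,15,0.2],[0,0,0.12,0,0,15,0.2],[0,0,0.12,0,0,15,0.2],[0,0,0.12,0,0,15,0.2],[0,0,0.12,0,0,15,0.2]]'
python3 -m creep '[[0,0,0.12,0,0,15,0.2],[0,0,0.12,0,0,15,0.2],[0,0,0.12,0,0,15,0.2],[0,0,0.12,0,0,10,0.2],[0,0,0.12,0,0,10,0.2],[0,0,0.04,0,0,5,0.2],[0,0,0,0,0,0,0.2],[0,0,0,0,0,0,0.2],[0,0,0,0,0,0,0.2]]'
python3 - <<'E'
from h import *
tgt([.5572,-.4304,.022],1.353+np.pi/2)
E
```

```text
clock: 39.28
tool_pos: [0.5722, 0.0196, 0.3473]
tcp_rot: [0.001, -0.027, 1.0, -0.0]
contact_force: [0.6, -0.5, -0.1]
gripper_width: 0.0539
gripper_force: 0.0
(array([ 0.5572, -0.4304]), np.float64(1.3517405413334644), (50, 29))
clock: 40.33
tool_pos: [0.5613, -0.3431, 0.3454]
tcp_rot: [0.0, -0.027, 1.0, -0.0]
contact_force: [0.1, 0.7, 1.5]
gripper_width: 0.0569
gripper_force: 0.0
clock: 41.33
tool_pos: [0.559, -0.4319, 0.2097]
tcp_rot: [0.0, 0.494, 0.87, -0.0]
contact_force: [0.2, 0.1, 0.7]
gripper_width: 0.0565
gripper_force: 0.0
clock: 42.08
tool_pos: [0.5592, -0.4322, 0.1407]
tcp_rot: [0.001, 0.74, 0.673, 0.0]
contact_force: [0.4, -0.4, 0.6]
gripper_width: 0.0563
gripper_force: 0.0
turn [0.001 0.001 0.123] shift [ 1.3 -2.3 40.7] q6 -0.72 clock 42.08 w 0.0563
```

```bash
python3 -m creep '[[0,0,0.12,0,0,5,0.2],[0,0,0,1,-2,12,0.2],[0,0,0,0,0,12,0.2],[0,0,0,0,0,8,0.2],[0,0,0,0,0,3,0.2],[0,0,0,0,0,0,0.2],[0,0,0,0,0,0,-1],[0,0,0,0,0,0,-1],[0,0,0,0,0,0,-1],[0,0,0,0,0,0,-1],[0,0,0,0,0,0,-1],[0,0,0,0,0,0,-1]]'
python3 -m creep '[[0,0,0,0,0,0,-1],[0,0,0,0,0,-8,-1],[0,0,0,0,0,-15,-1],[0,0,-0.12,0,0,-15,-1],[0,0,-0.12,0,0,-15,-1],[0,0,-0.12,0,0,-15,-1],[0,0,-0.12,0,0,-15,-1],[0,0,-0.12,0,0,-15,-1],[0,0,-0.12,0,0,-15,-1],[0,0,-0.12,0,0,-15,-1],[0,0,-0.12,0,0,-15,-1],[0,0,-0.12,0,0,-15,-1]]'
python3 -m creep '[[0,0,-0.12,0,0,0,-1],[0,0,-0.12,0,0,0,-1],[0,0,-0.12,0,0,0,-1],[0,0,-0.12,0,0,0,-1],[0,0,-0.12,0,0,0,-1],[0,0,-0.04,0,0,0,-1],[0,0,0,0,0,0,-1],[0,0,0,0,0,0,-1]]'
python3 - <<'E'
from h import *
tgt(traypt(0,-.03,.04,0)+[0,0,.028],YAW+np.pi/2)
E
```

```text
clock: 43.08
tool_pos: [0.5572, -0.4305, 0.0998]
tcp_rot: [0.0, 0.779, 0.627, 0.0]
contact_force: [0.9, 1.2, 0.4]
gripper_width: 0.0234
gripper_force: 30.0
clock: 44.08
tool_pos: [0.5572, -0.4304, 0.2603]
tcp_rot: [0.001, 0.343, 0.939, -0.0]
contact_force: [0.3, 0.7, -1.3]
gripper_width: 0.0234
gripper_force: 30.0
clock: 44.75
tool_pos: [0.5573, -0.4305, 0.259]
tcp_rot: [0.001, 0.034, 0.999, -0.001]
contact_force: [0.8, 0.0, 0.1]
gripper_width: 0.0236
gripper_force: 30.0
turn [-0.001  0.001 -0.118] shift [ 23.2 393.5  74. ] q6 -2.32 clock 44.75 w 0.0236
```

```bash
python3 -m creep '[[0,0,-0.118,0,0,0,-1],[0,0,0,8,30,0,-1],[0,0,0,8,30,0,-1],[0,0,0,7,30,0,-1],[0,0,0,0,30,0,-1],[0,0,0,0,30,0,-1],[0,0,0,0,30,0,-1],[0,0,0,0,30,0,-1],[0,0,0,0,30,0,-1],[0,0,0,0,30,0,-1],[0,0,0,0,31,0,-1],[0,0,0,0,31,0,-1]]'
python3 -m creep '[[0,0,0,0,31,0,-1],[0,0,0,0,31,0,-1],[0,0,0,0,0,0,-1],[0,0,0,0,0,0,-1],[0,0,0,0,0,20,-1],[0,0,0,0,0,20,-1],[0,0,0,0,0,15,-1],[0,0,0,0,0,10,-1],[0,0,0,0,0,5,-1],[0,0,0,0,0,0,-1],[0,0,0,0,0,0,-1],[0,0,0,0,0,0,-1]]'
python3 - <<'E'
from h import *
tgt(traypt(0,-.03,.04,0)+[0,0,.0275],YAW+np.pi/2)
E
```

```text
clock: 45.75
tool_pos: [0.517, -0.0987, 0.2585]
tcp_rot: [0.001, -0.025, 1.0, -0.0]
contact_force: [0.6, 0.9, -1.3]
gripper_width: 0.0234
gripper_force: 30.0
clock: 46.75
tool_pos: [0.5147, -0.0386, 0.1888]
tcp_rot: [0.001, -0.025, 1.0, -0.0]
contact_force: [0.8, 0.6, 0.5]
gripper_width: 0.0235
gripper_force: 30.0
turn [-0.001  0.002  0.001] shift [ 0.3 -0.1  4.3] q6 -1.92 clock 46.75 w 0.0235
```

```bash
python3 -m creep '[[0,0,0,0,0,4.5,-1],[0,0,0,0,0,0,-0.2],[0,0,0,0,0,0,-0.2],[0,0,0,0,0,0,-0.2],[0,0,0,0,0,0,-0.2],[0,0,0,0,0,-10,-0.2],[0,0,0,0,0,-25,-0.2],[0,0,0,0,0,-35,-0.2],[0,0,0,0,0,-30,0.2],[0,0,0,0,0,-20,0.4]]'
python3 -m creep '[[0,0,0,-5,30,0,0.4],[0,0,0,-5,30,0,0.4],[0,0,0,-5,30,0,0.4],[0,0,0,-5,30,0,0.4],[0,0,0,-5,29,0,0.4],[0,0,0,-5,29,0,0.4],[0,0,0.12,0,0,0,0.4],[0,0,0.12,0,0,0,0.4],[0,0,0.12,0,0,0,0.4],[0,0,0.12,0,0,0,0.4],[0,0,0.12,0,0,0,0.4],[0,0,0.12,0,0,0,0.4]]'
python3 -m creep '[[0,0,0.12,0,0,0,0.4],[0,0,0.12,0,0,0,0.4],[0,0,0.12,0,0,0,0.4],[0,0,0.12,0,0,0,0.4],[0,0,0.12,0,0,0,0.4],[0,0,0.12,0,0,0,0.4],[0,0,0.12,0,0,0,0.4],[0,0,0,0,0,0,0.4],[0,0,0,0,0,0,0.4]]'
python3 - <<'E'
from h import *
for c in("top","side"):
    d=camera(c);cv2.imwrite(f"pics/t3{c}.png",cv2.resize(d["frame"][130:270,110:430] if c=="top" else d["frame"][110:310,150:430],None,fx=2.5,fy=2.5)[:,:,::-1])
    print([np.round(r["position"],3).tolist() for r in finder.pinpoint(c,"tray_handle")])
tgt([.5345,.140,.090],YAW)
E
```

```text
clock: 47.58
tool_pos: [0.5148, -0.0383, 0.3076]
tcp_rot: [0.002, -0.026, 1.0, -0.001]
contact_force: [0.4, 0.1, -0.3]
gripper_width: 0.0478
gripper_force: 0.0
clock: 48.58
tool_pos: [0.5349, 0.1413, 0.3041]
tcp_rot: [0.0, 0.331, 0.944, 0.0]
contact_force: [-0.5, 0.9, -0.6]
gripper_width: 0.0661
gripper_force: 0.0
clock: 49.33
tool_pos: [0.5349, 0.1412, 0.3038]
tcp_rot: [0.0, 0.684, 0.73, 0.0]
contact_force: [1.2, -0.2, 0.4]
gripper_width: 0.0658
gripper_force: 0.0
[[0.535, 0.137, 0.086]]
[[0.535, 0.142, 0.09]]
turn [0.    0.    0.014] shift [ -1.2  -0.4 135.3] q6 -0.01 clock 49.53 w 0.0658
```

View pics/t3side.png

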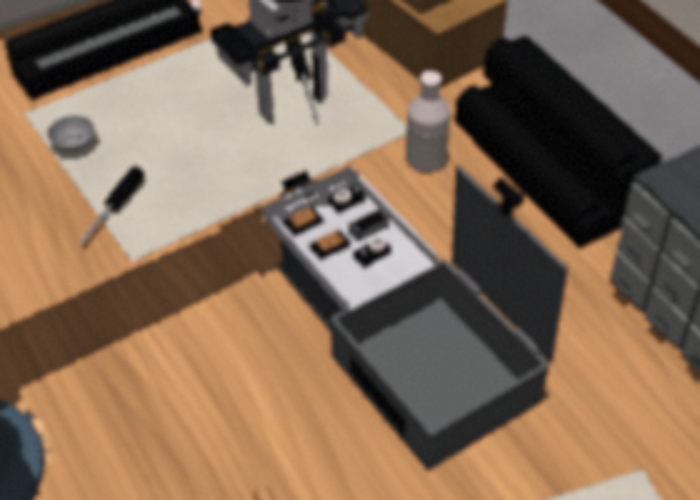

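View pics/t3top.png

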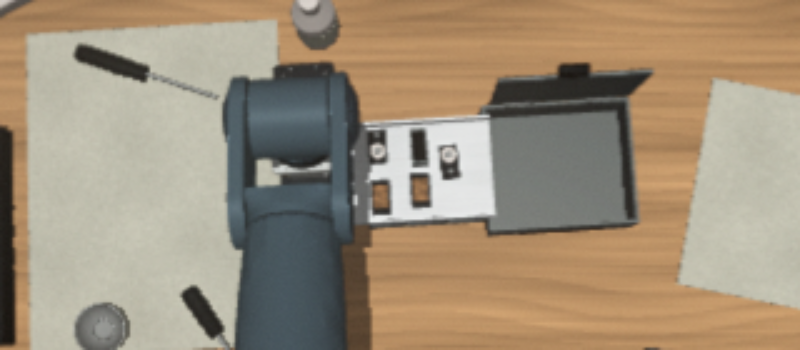

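```bash
python3 -m creep '[[0,0,0.014,-1,0,30,0.4],[0,0,0,0,0,30,0.4],[0,0,0,0,0,25,0.4],[0,0,0,0,0,20,0.4],[0,0,0,0,0,15,0.4],[0,0,0,0,0,10,0.4],[0,0,0,0,0,5,0.4],[0,0,0,0,0,0,0.4],[0,0,0,0,0,0,-1],[0,0,0,0,0,0,-1],[0,0,0,0,0,0,-1],[0,0,0,0,0,0,-1]]'
python3 -m creep '[[0,0,0,0,0,0,-1],[0,0,0,0,0,0,-1],[0,0,0,0,0,0,-1],[0,0,0,0,0,0,-1]]'
python3 - <<'E'
import numpy as np
t=np.arange(0,1.21,.05);P=np.c_[.218*np.cos(t)-.008*np.sin(t),-(.218*np.sin(t)+.008*np.cos(t))]*1000
for a,b in zip(t[1:],np.diff(P,axis=0)):print(round(a,2),b.round(1))
from h import *
tgt([.5345,.140,.090],YAW)
E
```

```text
clock: 50.53
tool_pos: [0.5354, 0.1402, 0.1691]
tcp_rot: [0.001, 0.69, 0.724, 0.001]
contact_force: [-0.2, -0.6, -0.2]
gripper_width: 0.0423
gripper_force: 0.0
clock: 50.87
tool_pos: [0.5332, 0.1402, 0.1684]
tcp_rot: [-0.002, 0.69, 0.724, -0.002]
contact_force: [-7.6, -1.2, 7.6]
gripper_width: 0.0357
gripper_force: 30.0
0.05 [ -0.7 -10.9]
0.1 [ -1.2 -10.8]
0.15 [ -1.8 -10.8]
0.2 [ -2.3 -10.7]
0.25 [ -2.8 -10.5]
0.3 [ -3.3 -10.4]
0.35 [ -3.9 -10.2]
0.4 [ -4.4 -10. ]
0.45 [-4.9 -9.8]
0.5 [-5.3 -9.5]
0.55 [-5.8 -9.2]
0.6 [-6.3 -8.9]
0.65 [-6.7 -8.6]
0.7 [-7.1 -8.3]
0.75 [-7.5 -7.9]
0.8 [-7.9 -7.5]
0.85 [-8.3 -7.1]
0.9 [-8.6 -6.7]
0.95 [-8.9 -6.2]
1.0 [-9.2 -5.8]
1.05 [-9.5 -5.3]
1.1 [-9.8 -4.8]
1.15 [-10.   -4.3]
1.2 [-10.2  -3.8]
turn [-0.006  0.001 -0.001] shift [-0.2  1.3  0.4] q6 0.0 clock 50.87 w 0.0357
```

```bash
python3 -m creep '[[0,0,0,-0.7,0,-11,-1],[0,0,0,-1.2,0,-11,-1],[0,0,0,-1.8,0,-11,-1],[0,0,0,-2.3,0,-10.5,-1],[0,0,0,-2.8,0,-10.5,-1],[0,0,0,-3.3,0,-10.5,-1],[0,0,0,-3.9,0,-10,-1],[0,0,0,-4.4,0,-10,-1],[0,0,0,-4.9,0,-10,-1],[0,0,0,-5.3,0,-9.5,-1],[0,0,0,0,0,0,-1]]'
python3 -m creep '[[0,0,0,-2.9,0,-4.6,-1],[0,0,0,-2.9,0,-4.6,-1],[0,0,0,-3.1,0,-4.5,-1],[0,0,0,-3.1,0,-4.5,-1],[0,0,0,-3.3,0,-4.3,-1],[0,0,0,-3.4,0,-4.3,-1],[0,0,0,-3.5,0,-4.1,-1],[0,0,0,-3.6,0,-4.1,-1],[0,0,0,-3.7,0,-4,-1],[0,0,0,-3.8,0,-4,-1],[0,0,0,0,0,0,-1],[0,0,0,0,0,0,-1]]'
python3 - <<'E'
from h import *
print(traypt(.75))
d=camera("side");cv2.imwrite(f"pics/t4.png",cv2.resize(d["frame"][140:300,210:400],None,fx=3,fy=3)[:,:,::-1])
print([np.round(r["position"],3).tolist() for r in finder.pinpoint("side","tray_handle")])
E
```

```text
clock: 51.78
tool_pos: [0.5351, 0.1086, 0.2736]
tcp_rot: [-0.001, 0.69, 0.724, -0.002]
contact_force: [-11.1, -2.6, -0.4]
gripper_width: 0.0354
gripper_force: 30.0
clock: 52.78
tool_pos: [0.537, 0.0757, 0.3157]
tcp_rot: [-0.001, 0.69, 0.724, -0.002]
contact_force: [-8.3, -1.5, -4.7]
gripper_width: 0.0356
gripper_force: 30.0
[0.5387 0.0767 0.2335]
[[0.539, 0.077, 0.233]]
```

View pics/t4.png

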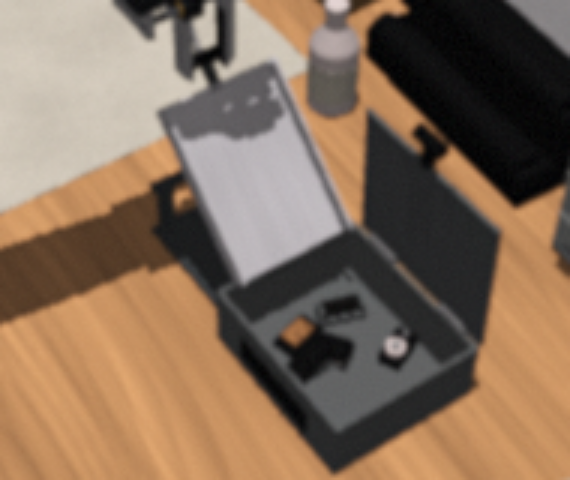

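Run:
```python
from h import *
d=camera("side");f=d["frame"]
a=cv2.resize(f[185:235,255:315],(480,400),interpolation=cv2.INTER_CUBIC);b=cv2.resize(f[225:275,280:340],(480,400)[::1] if 0 else (320,400),interpolation=cv2.INTER_CUBIC)
cv2.imwrite("pics/t5.png",np.hstack([a,b])[:,:,::-1])
for c in("side","top"):
    if c=="top":camera(c)
    for n in("pad_a","drive_a","yoke"):print(c,n,[(np.round(r["position"],3).tolist(),round(r["conf"],2)) for r in finder.pinpoint(c,n)])
```

```text
side pad_a [([0.53, -0.119, 0.005], 0.65), ([0.515, -0.159, 0.026], 0.5)]
side drive_a [([0.544, -0.155, 0.019], 0.66)]
side yoke [([0.583, -0.12, 0.008], 0.52), ([0.452, -0.606, -0.005], 0.17)]
top pad_a [([0.519, -0.16, 0.025], 0.66), ([0.526, -0.123, 0.007], 0.49)]
top drive_a [([0.609, -0.191, 0.003], 0.53), ([0.54, -0.154, 0.022], 0.49)]
top yoke [([0.584, -0.113, 0.007], 0.59)]
```

View pics/t5.png

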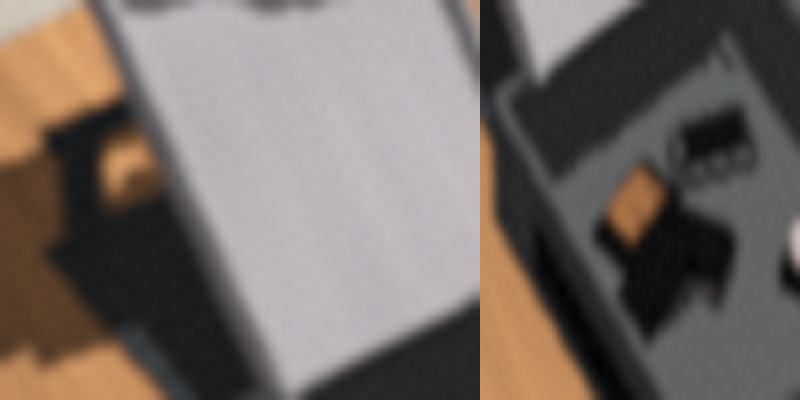

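```bash
python3 -m creep '[[0,0,0,3.8,0,4,-1],[0,0,0,3.7,0,4,-1],[0,0,0,3.6,0,4.1,-1],[0,0,0,3.5,0,4.1,-1],[0,0,0,3.4,0,4.3,-1],[0,0,0,3.3,0,4.3,-1],[0,0,0,3.1,0,4.5,-1],[0,0,0,3.1,0,4.5,-1],[0,0,0,2.9,0,4.6,-1],[0,0,0,2.9,0,4.6,-1]]'
python3 -m creep '[[0,0,0,2.7,0,4.8,-1],[0,0,0,2.6,0,4.7,-1],[0,0,0,2.5,0,5,-1],[0,0,0,2.4,0,5,-1],[0,0,0,2.2,0,5,-1],[0,0,0,2.2,0,5,-1],[0,0,0,2,0,5,-1],[0,0,0,1.9,0,5,-1],[0,0,0,1.7,0,5.2,-1],[0,0,0,1.6,0,5.3,-1],[0,0,0,1.4,0,5.2,-1],[0,0,0,1.4,0,5.3,-1]]'
python3 -m creep '[[0,0,0,1.2,0,5.2,-1],[0,0,0,1.1,0,5.3,-1],[0,0,0,0.9,0,5.4,-1],[0,0,0,0.9,0,5.4,-1],[0,0,0,0.6,0,5,-1],[0,0,0,0.6,0,5,-1],[0,0,0,0.4,0,4,-1],[0,0,0,0.3,0,3,-1],[0,0,0,0,0,0,-1],[0,0,0,0,0,0,-1]]'
python3 - <<'E'
from h import *
tgt([.5345,.140,.090],YAW)
camera("side");print([np.round(r["position"],3).tolist() for r in finder.pinpoint("side","tray_handle")])
E
```

```text
clock: 54.12
tool_pos: [0.5351, 0.1092, 0.2738]
tcp_rot: [-0.001, 0.69, 0.724, -0.002]
contact_force: [-13.9, -2.0, 4.1]
gripper_width: 0.0358
gripper_force: 30.0
clock: 55.12
tool_pos: [0.5336, 0.1343, 0.2128]
tcp_rot: [-0.002, 0.69, 0.724, -0.002]
contact_force: [-13.3, -0.1, 3.6]
gripper_width: 0.0357
gripper_force: 30.0
clock: 55.95
tool_pos: [0.5332, 0.1402, 0.1735]
tcp_rot: [-0.002, 0.69, 0.724, -0.002]
contact_force: [-9.9, 0.6, -2.4]
gripper_width: 0.0359
gripper_force: 30.0
turn [-0.006  0.    -0.001] shift [-0.2  1.3  5.5] q6 0.0 clock 55.95 w 0.0359
[[0.536, 0.14, 0.09], [0.637, -0.166, 0.076]]
```

```bash
python3 -m creep '[[0,0,0,0,0,1.5,-1],[0,0,0,0,0,1.5,-1],[0,0,0,0,0,1.5,-1],[0,0,0,0,0,1,-1],[0,0,0,0,0,0,-1],[0,0,0,0,0,0,-1]]'
python3 -m creep '[[0,0,0,0,0,1,-1],[0,0,0,0,0,0.5,-1],[0,0,0,0,0,0,-1],[0,0,0,0,0,0,-1]]'
```

```text
clock: 56.55
tool_pos: [0.5334, 0.1403, 0.1704]
tcp_rot: [-0.002, 0.69, 0.724, -0.003]
contact_force: [-18.7, -0.2, 13.8]
gripper_width: 0.0359
gripper_force: 30.0
clock: 56.88
tool_pos: [0.5335, 0.1404, 0.1703]
tcp_rot: [-0.003, 0.69, 0.724, -0.003]
contact_force: [-23.0, -0.7, 22.7]
gripper_width: 0.0358
gripper_force: 30.0
```

```bash
python3 -m creep '[[0,0,0,0,0,-1.5,0.2],[0,0,0,0,0,0,0.2],[0,0,0,0,0,0,0.2],[0,0,0,0,0,0,0.2],[0,0,0,0,0,-10,0.2],[0,0,0,0,0,-30,0.2],[0,0,0,0,0,-35,0.2],[0,0,0,0,0,-35,0.2],[0,0,0,0,0,-35,0.2],[0,0,0,0,0,-35,0.2],[0,0,0,0,0,-35,0.2],[0,0,0,0,0,-35,0.2]]'
python3 -m creep '[[0,0,0,-28,8,0,0.2],[0,0,0,-28,8,0,0.2],[0,0,0,-28,8,0,0.2],[0,0,0,-28,8,0,0.2],[0,0,0,-28,8,0,0.2],[0,0,0,-28,8,0,0.2],[0,0,0,-28,8,0,0.2],[0,0,0,-28,8,0,0.2],[0,0,0,-28,8,0,0.2],[0,0,0,-28,8,0,0.2],[0,0,0,-28,8,0,0.2]]'
python3 -m creep '[[0,0,-0.12,0,0,0,0.2],[0,0,-0.12,0,0,0,0.2],[0,0,-0.12,0,0,0,0.2],[0,0,-0.12,0,0,0,0.2],[0,0,-0.12,0,0,0,0.2],[0,0,-0.12,0,0,0,0.2],[0,0,-0.12,0,0,0,0.2],[0,0,-0.12,0,0,0,0.2],[0,0,-0.12,0,0,0,0.2],[0,0,-0.12,0,0,0,0.2],[0,0,-0.12,0,0,0,0.2],[0,0,-0.12,0,0,0,0.2]]'
python3 -m creep '[[0,0,-0.12,0,0,0,0.2],[0,0,0,0,0,0,0.2],[0,0,0,0,0,0,0.2]]'
python3 - <<'E'
from h import *
d=camera("side");print([np.round(r["position"],3).tolist() for r in finder.pinpoint("side","lid_handle")],[np.round(r["position"],3).tolist() for r in finder.pinpoint("side","tray_handle")])
cv2.imwrite("pics/t6.png",cv2.resize(d["frame"][120:300,210:400],None,fx=3,fy=3)[:,:,::-1])
camera("top");print([np.round(r["position"],3).tolist() for r in finder.pinpoint("top","tray_handle")])
tgt([.638,-.163,.278],YAW+np.pi/2)
E
```

```text
clock: 57.88
tool_pos: [0.5348, 0.1401, 0.4212]
tcp_rot: [0.001, 0.69, 0.724, 0.001]
contact_force: [-0.2, -0.7, 0.4]
gripper_width: 0.0565
gripper_force: 0.0
clock: 58.8
tool_pos: [0.638, -0.1649, 0.4194]
tcp_rot: [0.001, 0.69, 0.724, 0.0]
contact_force: [-0.4, 0.1, 1.2]
gripper_width: 0.0565
gripper_force: 0.0
clock: 59.8
tool_pos: [0.6377, -0.1635, 0.4193]
tcp_rot: [0.001, 0.039, 0.999, -0.0]
contact_force: [-0.5, -0.4, 0.0]
gripper_width: 0.0566
gripper_force: 0.0
clock: 60.05
tool_pos: [0.6377, -0.1634, 0.4189]
tcp_rot: [0.001, -0.017, 1.0, -0.0]
contact_force: [0.1, -0.0, 0.2]
gripper_width: 0.0563
gripper_force: 0.0
[[0.636, -0.162, 0.272]] [[0.535, 0.141, 0.09]]
[[0.536, 0.14, 0.087]]
turn [-0.     0.    -0.014] shift [-0.4  0.2 62. ] q6 -2.03 clock 60.3 w 0.0562
```

View pics/t6.png

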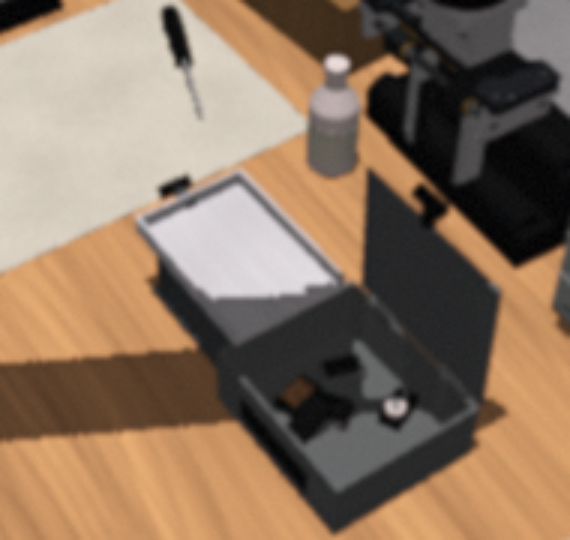

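```bash
python3 -m creep '[[0,0,-0.014,0,0,20,0.2],[0,0,0,0,0,20,0.2],[0,0,0,0,0,14,0.2],[0,0,0,0,0,8,0.2],[0,0,0,0,0,0,-1],[0,0,0,0,0,0,-1],[0,0,0,0,0,0,-1],[0,0,0,0,0,0,-1],[0,0,0,0,0,0,-1],[0,0,0,0,0,0,-1]]'
python3 -m creep '[[0,0,0,7,0,0,-1],[0,0,0,7,0,0,-1],[0,0,0,10,0,1,-1],[0,0,0,10,0,1,-1],[0,0,0,10,0,2,-1],[0,0,0,9,0,2,-1],[0,0,0,10,0,3,-1],[0,0,0,9,0,3,-1],[0,0,0,9,0,3,-1],[0,0,0,9,0,4,-1],[0,0,0,9,0,5,-1],[0,0,0,9,0,5,-1]]'
python3 -m creep '[[0,0,0,8,0,5,-1],[0,0,0,8,0,6,-1],[0,0,0,8,0,6,-1],[0,0,0,7,0,7,-1],[0,0,0,7,0,7,-1],[0,0,0,7,0,7,-1],[0,0,0,6,0,8,-1],[0,0,0,6,0,8,-1],[0,0,0,0,0,0,-1]]'
python3 - <<'E'
from h import *
print(lidpt(.6))
camera("side");print([np.round(r["position"],3).tolist() for r in finder.pinpoint("side","lid_handle")])
E
```

```text
clock: 61.13
tool_pos: [0.6381, -0.1635, 0.3574]
tcp_rot: [0.001, -0.026, 1.0, -0.001]
contact_force: [0.5, -0.6, 3.3]
gripper_width: 0.0355
gripper_force: 30.0
clock: 62.13
tool_pos: [0.5294, -0.1699, 0.3269]
tcp_rot: [0.002, -0.025, 1.0, -0.002]
contact_force: [6.7, -7.4, -3.5]
gripper_width: 0.0359
gripper_force: 30.0
clock: 62.88
tool_pos: [0.4712, -0.1734, 0.2722]
tcp_rot: [-0.001, -0.025, 1.0, -0.003]
contact_force: [-0.5, -9.6, -2.6]
gripper_width: 0.0357
gripper_force: 30.0
[ 0.4749 -0.1728  0.1911]
[[0.477, -0.17, 0.186], [0.525, -0.12, 0.013]]
```

```bash
python3 -m creep '[[0,0,0,5.5,0,8,-1],[0,0,0,5.5,0,8,-1],[0,0,0,4.5,0,9,-1],[0,0,0,4.5,0,9,-1],[0,0,0,3.5,0,9,-1],[0,0,0,3.5,0,9,-1],[0,0,0,2.5,0,9.5,-1],[0,0,0,2,0,7,-1],[0,0,0,1,0,5,-1],[0,0,0,1,0,5,-1],[0,0,0,0,0,0,-1]]'
python3 -m creep '[[0,0,0,0.7,0,4,-1],[0,0,0,0.7,0,4,-1],[0,0,0,0.5,0,4,-1],[0,0,0,0.3,0,3,-1],[0,0,0,0.3,0,3,-1],[0,0,0,0,0,0,-1],[0,0,0,0,0,0,-1]]'
```

```text
clock: 63.9
tool_pos: [0.4387, -0.1753, 0.1944]
tcp_rot: [-0.0, -0.026, 1.0, -0.003]
contact_force: [-0.3, -9.7, -2.3]
gripper_width: 0.0359
gripper_force: 30.0
clock: 64.48
tool_pos: [0.4364, -0.1755, 0.1768]
tcp_rot: [0.0, -0.026, 1.0, -0.003]
contact_force: [-0.5, -11.1, -2.4]
gripper_width: 0.0358
gripper_force: 30.0
```

Continue in small steps until the rim pushes back.

```bash
python3 -m creep '[[0,0,0,0,0,2,-1],[0,0,0,0,0,2,-1],[0,0,0,0,0,2,-1],[0,0,0,0,0,0,-1],[0,0,0,0,0,0,-1]]'
python3 -m creep '[[0,0,0,0,0,2,-1],[0,0,0,0,0,1.5,-1],[0,0,0,0,0,0,-1],[0,0,0,0,0,0,-1]]'
python3 - <<'E'
from h import *
for c in("side","top"):
    camera(c);print([np.round(r["position"],3).tolist() for r in finder.pinpoint(c,"lid_handle")])
E
```

```text
clock: 64.9
tool_pos: [0.4362, -0.1755, 0.1709]
tcp_rot: [-0.0, -0.026, 1.0, -0.003]
contact_force: [-1.7, -10.6, 0.2]
gripper_width: 0.0359
gripper_force: 30.0
clock: 65.23
tool_pos: [0.4361, -0.1755, 0.1674]
tcp_rot: [-0.001, -0.026, 1.0, -0.003]
contact_force: [-2.4, -10.8, -0.3]
gripper_width: 0.0355
gripper_force: 30.0
[[0.443, -0.175, 0.085]]
[]
```

```bash
python3 -m creep '[[0,0,0,0,0,1.5,-1],[0,0,0,0,0,1.5,-1],[0,0,0,0,0,0,-1],[0,0,0,0,0,0,-1]]'
python3 -m creep '[[0,0,0,0,0,1.5,-1],[0,0,0,0,0,1.5,-1],[0,0,0,0,0,0,-1],[0,0,0,0,0,0,-1]]'
```

```text
clock: 65.77
tool_pos: [0.4361, -0.1755, 0.1644]
tcp_rot: [-0.001, -0.026, 1.0, -0.003]
contact_force: [-3.6, -10.8, 0.2]
gripper_width: 0.0354
gripper_force: 30.0
clock: 66.1
tool_pos: [0.4362, -0.1755, 0.1622]
tcp_rot: [-0.001, -0.026, 1.0, -0.003]
contact_force: [-6.6, -8.8, 6.9]
gripper_width: 0.0355
gripper_force: 30.0
```

```bash
python3 -m creep '[[0,0,0,0,0,1,-1],[0,0,0,0,0,1,-1],[0,0,0,0,0,0,-1],[0,0,0,0,0,0,-1]]'
```

```text
clock: 66.43
tool_pos: [0.4365, -0.1756, 0.162]
tcp_rot: [-0.001, -0.026, 1.0, -0.002]
contact_force: [-11.8, -4.3, 20.3]
gripper_width: 0.0355
gripper_force: 30.0
```

```bash
python3 -m creep '[[0,0,0,0,0,0,0.2],[0,0,0,0,0,0,0.2],[0,0,0,0,0,0,0.2],[0,0,0,0,0,0,0.2],[0,0,0,0,0,-10,0.2],[0,0,0,0,0,-25,0.2],[0,0,0,0,0,-35,0.2],[0,0,0,0,0,-35,0.2],[0,0,0,0,0,-35,0.2],[0,0,0,0,0,-20,0.2]]'
python3 -m creep '[[0,0,0,30,-30,0,0.2],[0,0,0,0,-30,0,0.2],[0,0,0,0,-30,0,0.2],[0,0,0,0,-30,0,0.2],[0,0,0,0,-30,0,0.2],[0,0,0,0,-30,0,0.2],[0,0,0,0,0,0,0.2],[0,0,0,0,0,0,0.2]]'
python3 - <<'E'
from h import *
for c in("side","top"):
    d=camera(c);print([np.round(r["position"],3).tolist() for r in finder.pinpoint(c,"lid_handle")],[np.round(r["position"],3).tolist() for r in finder.pinpoint(c,"tray_handle")])
    if c=="side":cv2.imwrite("pics/t7.png",cv2.resize(d["frame"][110:310,150:400],None,fx=3,fy=3)[:,:,::-1])
E
```

```text
clock: 67.27
tool_pos: [0.4375, -0.1738, 0.3236]
tcp_rot: [0.002, -0.026, 1.0, -0.002]
contact_force: [-0.4, -0.7, 0.2]
gripper_width: 0.0565
gripper_force: 0.0
clock: 67.93
tool_pos: [0.4164, -0.3549, 0.3189]
tcp_rot: [-0.0, -0.025, 1.0, 0.001]
contact_force: [0.4, 0.1, -0.1]
gripper_width: 0.0566
gripper_force: 0.0
[[0.44, -0.176, 0.074]] [[0.29, -0.292, 0.001]]
[[0.443, -0.176, 0.08], [0.55, -0.078, 0.083]] [[0.532, 0.136, 0.085], [0.547, -0.077, 0.083]]
```

View pics/t7.png

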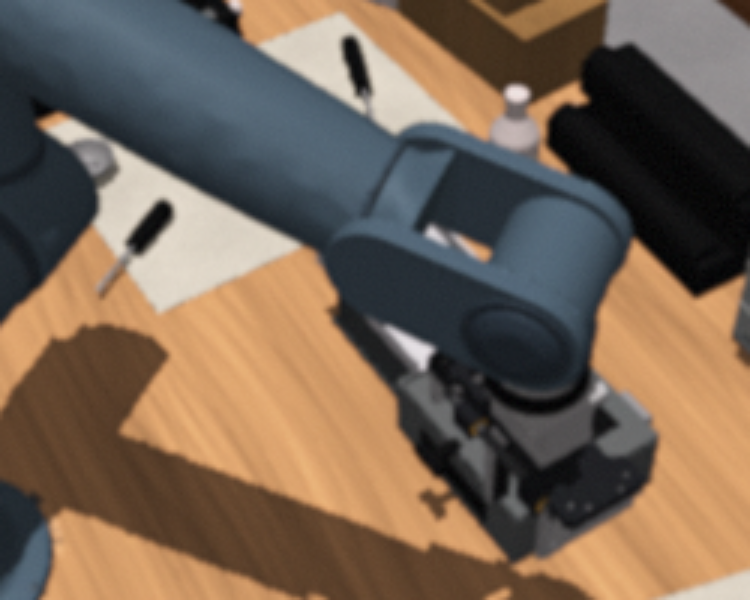

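The lid handle is at z ≈ 0.077–0.080 m, which is shut. The tray is level and the robot is clear of everything.

```bash
python3 -c "
from bench import job
print(job.job_done())"
```

```text
the job is handed in; nothing more can be done
None
```

The job is handed in at about 68 s: the lid stayed put for over 2 s at about halfway, all five parts slid into the box, the tray is level again and the lid is shut; one part ended up a few centimetres from where I laid it on the tray, and the system returned no verdict.

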